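# Turn the wet utensils and put the spice jar back

### The arm

A 6-joint arm with a two-finger parallel gripper is mounted at the origin on the work surface. World frame = base frame: x ahead of the robot, y to its left, z up, the work surface at z = 0. Lengths are in m, angles in rad, forces in N, time in s.
With the tool pointing down it reaches from about 0.4 to 0.925 m from the base axis. Payload 3.4 kg.
Tool frame: the origin (TCP) lies midway between the tips of the shut fingers; the grasp point (between the pads) lies bot.grip_point_offset behind it (bot.grip_point_offset is the distance from the TCP to the grasp point, in m); z points along the fingers, y is the line along which they close (so a half turn about z gives the same grasp; the last joint's range is limited). The gripper opens to 85 mm and grips with 20 to 120 N. Pads are 22 mm wide; open, the fingers measure 114 mm over their backs; the gripper's body (76 mm by 85 mm) begins 54 mm behind the grasp point. The pads swing forward as they close: fully open they stand 13 mm farther back than shut.
Start: joints at [-1.254, 0.307, 1.506, -0, 1.328, -0.073], TCP at [0.219, -0.532, 0.231] pointing down, gripper open.
Joint ranges: [-3.12, 3.12], [-1.05, 2.28], [0.14, 2.33], [-1.42, 4.57], [0.1, 2.73], [-2.68, 2.68]. Speed limits (rad/s): [2.57, 2.57, 3.14, 3.14, 3.14, 3.14].

### API

Orientations are given as a unit quaternion [w, x, y, z].
In Python, from bench import telemetry, imaging, ticket, bot gives the robot as it stands.
- The arm moves only by the tool step_arm, never from a script. Its argument "series" is a list that holds one entry, the list of rows, each a list of 7 numbers: the opening, from -1 (shut) to 1 (fully open), then the shift along the tool's x, y, z in mm, then the turn, a rotation vector about the tool's x, y, z in degrees. A call has 1 to 20 rows; each row is the pose to reach, as a shift and turn from the pose commanded when the call began, along the tool's axes at that moment; what a row does not reach only later rows make up. A row lasts 1/12 s, in which the tool goes at most 41.7 mm and 7.16 degrees, less where a joint would pass 70% of its speed; a pose out of reach is approached as far as the arm can. A call with a gripper value outside its range is refused whole. The fingers move at their own pace and stop on an object; "grip_force" is the grip in N (left out, the last holds). Time passes only in rows, so rows that repeat a pose let the fingers close. It gives the time, the measured TCP pose, the force, the opening and the grip force at its end, in the units of the state.
- telemetry.read_state(): the state, without advancing time (a new reading comes with each control period).
- imaging.camera(name): name is "scene" or "top"; returns a dict with "img" (400x640x3 uint8, red, green, blue), "camera_matrix" (3x3 intrinsics, pixels), "R" (3x3) and "t" (3): a world point X has camera coordinates R X + t. Camera axes: x right, y down, z forward; pixel columns grow to the right and rows downward; lengths in m; the calibration is good to about 2 mm. A picture is of the moment at which its call begins. There is no depth.
- ticket.hand_in(): hands the job in; it is judged then, once.
The state is a dict: "time_s": time; "joints": joint angles; "qvel": joint speeds; "joint_efforts": joint torques, N m; "tool_pos": TCP position; "orientation": TCP orientation; "force": force on the tool from outside, world axes, zero at the start; "torque": the same for the moment, N m; "gripper_width": finger opening in m; "finger_force": force on a finger pad.
Only numpy, scipy, OpenCV 4.12 (cv2) and the standard library are available. Lean on these libraries where they do the work, as an engineer would, in place of code of your own. Each camera call takes 0.05 s, during which the arm holds its last target. There are 200 camera calls.

### The job

Every utensil in the green pots stands head down: take each out, turn it end for end and stand it back in a green pot, handle down on the pot's floor and head up. Put the copper-lidded spice jar into the wooden rack between the black-lidded and the white-lidded jars, pushing the loosely spread row apart to make room, so that all five stand in the rack in that order. Knock no jar of the row over and leave the other things on the counter where they are.

Things in the scene. Friction and masses are not known exactly. Their poses are not given: they have to be found in the camera images.
- stand: Fixed: three round green pots in a row on a steel tray 270 x 75 mm, 6 mm thick. Origin: centre of the tray's underside; pots at x = -90, 0 and +90 mm, rims 86 mm above the counter, 48 mm across outside, inner width 40 mm at the mouth and 36 mm at the floor, walls 4 mm
- pot0 (a point): Centre of the inner floor of the pot at x = -90 mm of the stand, 11 mm above the counter, 75 mm below the rim
- pot1 (a point): Centre of the inner floor of the pot at x = 0 mm of the stand, 11 mm above the counter, 75 mm below the rim
- pot2 (a point): Centre of the inner floor of the pot at x = 90 mm of the stand, 11 mm above the counter, 75 mm below the rim
- scraper: Loose dough scraper: red blade 30 x 12 mm, pale wooden handle. 190 mm long, 60 to 100 g: head from 0 to 62 mm, handle 20 x 20 mm square (sides along the body's x and y) from 60 to 190 mm. Mass centre about 105 mm from the head's tip. Origin: tip of the head; z runs from it to the handle's end. Starts head down in a pot, z up; may be absent
- scraper_butt (a point): Middle of the end face of the handle, 190 mm from the tip of the head
- brush: Loose pastry brush: yellow bristles (stiff) 30 x 14 mm in a dark wooden holder, dark handle. 190 mm long, 60 to 100 g: head from 0 to 62 mm, handle 20 x 20 mm square (sides along the body's x and y) from 60 to 190 mm. Mass centre about 105 mm from the head's tip. Origin: tip of the head; z runs from it to the handle's end. Starts head down in a pot, z up; may be absent
- brush_butt (a point): Middle of the end face of the handle, 190 mm from the tip of the head
- whisk: Loose small whisk: steel wire head 30 mm across, black handle. 190 mm long, 60 to 100 g: head from 0 to 62 mm, handle 20 x 20 mm square (sides along the body's x and y) from 60 to 190 mm. Mass centre about 105 mm from the head's tip. Origin: tip of the head; z runs from it to the handle's end. Starts head down in a pot, z up; may be absent
- whisk_butt (a point): Middle of the end face of the handle, 190 mm from the tip of the head
- rest: Fixed wooden rest, free to use for laying a utensil down: base 100 x 110 x 8 mm, two rails along its x at y = -45 and +45 mm, 10 mm thick, tops 44 mm above the counter (12 mm stops on the rails' ends, 84 mm clear between); a utensil lies across them, along y, with room for fingers below. Origin: centre of the base's underside
- rack: Fixed wooden spice rack: a trough along its y, inner length 274 mm, inner width 54 mm, floor 8 mm and side lips 28 mm above the counter; end walls 6 mm thick, 48 mm tall. Origin: centre of the underside on the counter
- black_a: Loose spice jar, black lid; outermost at the rack's +y end. Round, 50 mm diameter, 72 mm tall, low centre of mass (thick glass foot), 180 g. Origin: centre of its underside, z up. Stands loosely in the rack's trough, gaps to its neighbours 5 to 25 mm, and slides along it
- black_b: Loose spice jar, black lid; next to black_a. Round, 50 mm diameter, 72 mm tall, low centre of mass (thick glass foot), 180 g. Origin: centre of its underside, z up. Stands loosely in the rack's trough, gaps to its neighbours 5 to 25 mm, and slides along it
- white_a: Loose spice jar, white lid; next to black_b. Round, 50 mm diameter, 72 mm tall, low centre of mass (thick glass foot), 180 g. Origin: centre of its underside, z up. Stands loosely in the rack's trough, gaps to its neighbours 5 to 25 mm, and slides along it
- white_b: Loose spice jar, white lid; outermost at the -y end. Round, 50 mm diameter, 72 mm tall, low centre of mass (thick glass foot), 180 g. Origin: centre of its underside, z up. Stands loosely in the rack's trough, gaps to its neighbours 5 to 25 mm, and slides along it
- copper_jar: Loose spice jar with a copper lid and orange contents, round, 50 mm diameter, 72 mm tall, low centre of mass (thick glass foot), 140 to 240 g, standing on the counter. Origin: centre of its underside, z up
- mug: Bystander, loose: white mug, 85 mm tall, 72 mm wide. Origin: centre of its underside
- mill: Bystander, loose: dark wooden pepper mill, 145 mm tall, 52 mm wide. Origin: centre of its underside
- bowl: Bystander, loose: blue bowl, 45 mm tall, 100 mm wide. Origin: centre of its underside
- tin: Bystander, loose: tin with a red label, 100 mm tall, 68 mm wide. Origin: centre of its underside
Not all that is in view belongs to the job. There is more than one size of the whisk; the job needs the largest.

How it is judged:
By the outcome, as a careful person would: the job done as asked, in the order asked, and still so for the second after the job is handed in, with the robot touching nothing.
Of scraper, brush, whisk only 2 to 3 are there at a start; the rules pass over those that are not, and their reading is None.
At some moment in a run one of copper_jar may be knocked a few centimetres aside while the robot is not near it.
It also fails if it takes over 210 s, if anything falls off the work surface, if the arm or the gripper's body presses on something with over 40 N, if the wrist force passes 120 N, or if a joint passes its speed limit or range.

## Working session

There is one attempt and no reset: what is moved stays moved. The work goes in short steps, Python scripts to look and compute and a tool call to move; the robot and the scene stay as the last step left them, time stands still between calls to the robot, and variables do not carry over. Pictures are saved under pics/ and viewed, at most 14 in all, crops included, and the job is handed in when it is done.

Besides the shell and the picture viewer there is one more tool, called after ">>>" as a command line: name --argument value ..., lists and objects as JSON in quotes. step_arm: Moves the arm, as the interface text tells. Its arguments: {"type":"object","properties":{"series":{"type":"array","items":{"type":"array","items":{"type":"array","items":{"type":"number"}}}},"grip_force":{"type":"number"}},"required":["series"]}

```bash
mkdir -p pics; ls; cat > h.py <<'E'
import numpy as np, cv2
from scipy.spatial.transform import Rotation as Ro
from bench import telemetry, imaging, ticket, bot
def shot(n,name):
    c=imaging.camera(n); cv2.imwrite(f'pics/{name}.png',c['img'][:,:,::-1]); np.savez(f'pics/{name}.npz',**{k:c[k] for k in('camera_matrix','R','t')}); return c
def ray(name,u,v,z):
    c=np.load(f'pics/{name}.npz'); d=c['R'].T@np.linalg.inv(c['camera_matrix'])@[u,v,1]; o=-c['R'].T@c['t']
    return (o+d*(z-o[2])/d[2]).round(4)
def proj(name,X):
    c=np.load(f'pics/{name}.npz'); p=c['camera_matrix']@(c['R']@np.array(X)+c['t']); return (p[:2]/p[2]).round(1)
def st():
    s=telemetry.read_state(); print({k:np.round(s[k],4).tolist() for k in('time_s','joints','tool_pos','orientation','force','gripper_width','finger_force')}); return s
def crop(name,out,x0,y0,x1,y1,f):
    i=cv2.imread(f'pics/{name}.png')[y0:y1,x0:x1]; cv2.imwrite(f'pics/{out}.png',cv2.resize(i,None,fx=f,fy=f,interpolation=cv2.INTER_CUBIC))
E
python3 - <<'E'
from h import *
for n in('scene','top'):
    c=shot(n,n+'0'); print(n,c['camera_matrix'].tolist(),(-c['R'].T@c['t']).round(3),c['R'].round(3).tolist())
s=st(); print(bot.grip_point_offset, Ro.from_quat(np.roll(s['orientation'],-1)).as_matrix().round(3))
E
```

```text
pics
scene [[429.7320560651517, 0.0, 314.83813395132313], [0.0, 429.7320560651517, 198.5027201889397], [0.0, 0.0, 1.0]] [1.326 0.532 0.853] [[-0.633, 0.774, 0.018], [0.443, 0.381, -0.811], [-0.635, -0.505, -0.584]]
top [[388.6376821895162, 0.0, 321.3668698837363], [0.0, 388.6376821895162, 195.7015253998667], [0.0, 0.0, 1.0]] [ 0.476 -0.07   1.437] [[-0.029, -0.999, -0.02], [-0.995, 0.031, -0.092], [0.092, 0.018, -0.996]]
{'time_s': 0.1, 'joints': [-1.2535, 0.3075, 1.5075, 0.0, 1.3284, -0.0735], 'tool_pos': [0.2188, -0.5311, 0.2305], 'orientation': [-0.0009, 0.981, 0.1941, -0.0001], 'force': [0.5215, -0.1937, -0.5327], 'gripper_width': 0.0856, 'finger_force': 0.0}
0.0187 [[ 0.925  0.381 -0.001]
 [ 0.381 -0.925  0.002]
 [ 0.    -0.002 -1.   ]]
```

View pics/scene0.png

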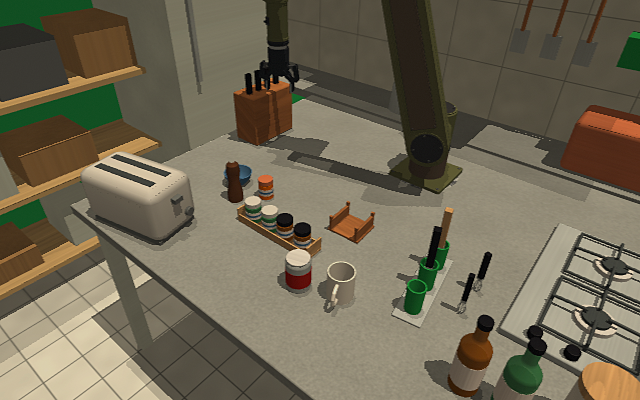

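View pics/top0.png

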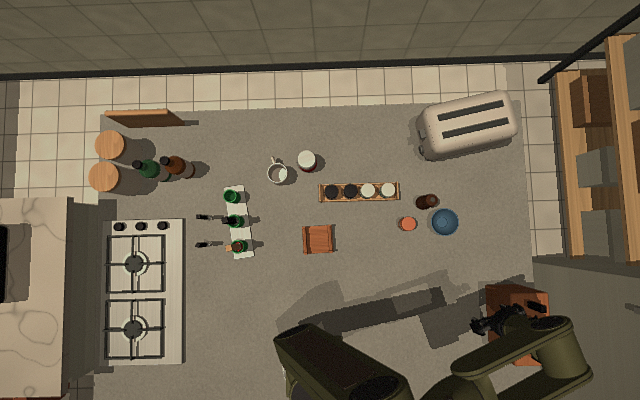

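```bash
python3 - <<'E'
from h import *
crop('scene0','c1',385,195,505,330,4.4)
crop('top0','c2',180,120,460,270,2.85)
E
```

```text
(no output)
```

View pics/c1.png

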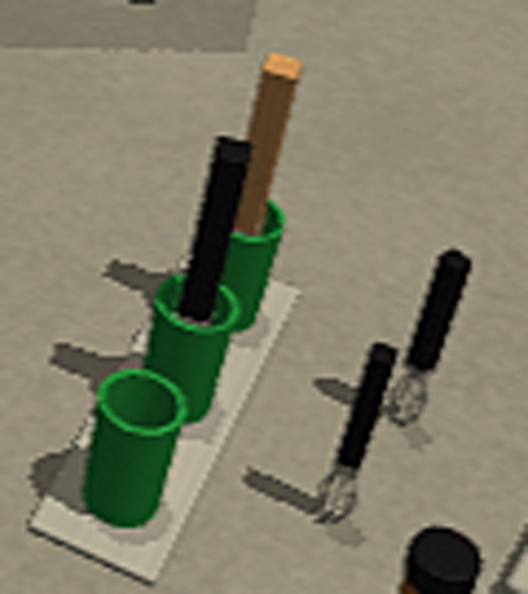

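View pics/c2.png

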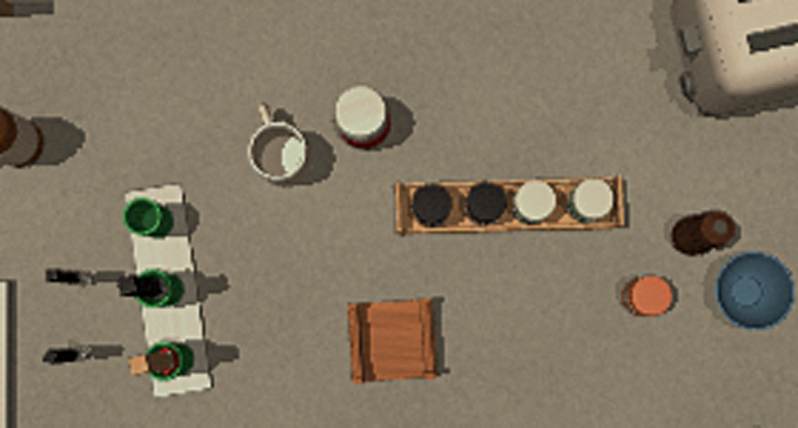

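```bash
python3 - <<'E'
from h import *
def T(u,v,z): return ray('top0',180+u/2.85,120+v/2.85,z)
def S(u,v,z): return ray('scene0',385+u/4.4,195+v/4.4,z)
print('rims',T(148,216,.086),T(158,288,.086),T(169,359,.086),'scene',S(141,404,.086),S(198,304,.086))
print('scr butt',T(139,365,.2),S(282,66,.2),'whisk',T(129,287,.2),S(233,148,.2))
print('jars',[T(*p,.072).tolist() for p in[(432,203),(487,202),(537,200),(594,199),(650,296)]])
print([ray('scene0',*p,.072).tolist() for p in[(302.5,229),(285,219),(269.5,212),(253.5,202),(266,180)]])
print('rackends',[T(*p,.048).tolist() for p in[(397,183),(624,177),(398,234),(626,228)]])
print('rest',[T(*p,.044).tolist() for p in[(349,304),(436,298),(354,383),(437,377)]])
print('small wh top',T(55,275,.13),T(52,356,.13), 'mug',T(277,152,.085),'mill',T(718,230,.145),'bowl',T(755,291,.045),'tin',T(361,112,.1))
E
```

```text
rims [0.6104 0.2674 0.086 ] [0.5215 0.2558 0.086 ] [0.4349 0.2431 0.086 ] scene [0.6127 0.2819 0.086 ] [0.5223 0.27   0.086 ]
scr butt [0.4327 0.2502 0.2   ] [0.4331 0.256  0.2   ] whisk [0.5197 0.2609 0.2   ] [0.5197 0.2678 0.2   ]
jars [[0.6171, -0.0825, 0.072], [0.6162, -0.1506, 0.072], [0.6168, -0.2124, 0.072], [0.6158, -0.2826, 0.072], [0.4944, -0.3456, 0.072]]
[[0.6141, -0.0773, 0.072], [0.6127, -0.1456, 0.072], [0.618, -0.2031, 0.072], [0.6137, -0.2753, 0.072], [0.5011, -0.3326, 0.072]]
rackends [[0.6463, -0.0394, 0.048], [0.6449, -0.3252, 0.048], [0.5817, -0.0388, 0.048], [0.5805, -0.3247, 0.048]]
rest [[0.4958, 0.0253, 0.044], [0.5001, -0.084, 0.044], [0.3975, 0.0215, 0.044], [0.402, -0.0822, 0.044]]
small wh top [0.5391 0.3678 0.13  ] [0.4437 0.3714 0.13  ] mug [0.685 0.107 0.085] mill [ 0.5676 -0.4134  0.145 ] bowl [ 0.4972 -0.4816  0.045 ] tin [0.7288 0.001  0.1   ]
```

```bash
cat >> h.py <<'E'
def cyl(name,x,y,r0,r1,z0,z1,sh=(400,640)):
    a=np.linspace(0,2*np.pi,40); P=[proj2(name,[x+r*np.cos(t),y+r*np.sin(t),z]) for r,z in((r0,z0),(r1,z1)) for t in a]
    m=np.zeros((sh[0]*4,sh[1]*4),np.uint8); cv2.fillConvexPoly(m,cv2.convexHull((np.array(P)*4+1.5).round().astype(np.int32)),1); return cv2.resize(m.astype(np.float32),sh[::-1],interpolation=cv2.INTER_AREA)
def proj2(name,X):
    c=CC(name); p=c['camera_matrix']@(c['R']@np.array(X)+c['t']); return p[:2]/p[2]
import functools
@functools.lru_cache(None)
def CC(name): return dict(np.load(f'pics/{name}.npz'))
E
python3 - <<'E'
from h import *
from scipy.optimize import minimize
M={}
for n in('scene0','top0'):
    h=cv2.cvtColor(cv2.imread(f'pics/{n}.png'),cv2.COLOR_BGR2HSV); m=((h[...,0]>50)&(h[...,0]<75)&(h[...,1]>140)&(h[...,2]>30)).astype(np.float32)
    k=np.zeros_like(m)
    if n=='scene0':k[225:325,395:460]=1
    else:k[180:262,215:262]=1
    M[n]=cv2.morphologyEx(m*k,cv2.MORPH_CLOSE,np.ones((5,5))); print(n,M[n].sum())
def pred(p,n):
    x,y,w=p; d=np.array([np.cos(w),np.sin(w)])*.09
    return np.clip(sum(cyl(n,x+s*d[0],y+s*d[1],.022,.024,.008,.086) for s in(-1,0,1)),0,1)
for ns in(('scene0',),('top0',),('scene0','top0')):
    f=lambda p:sum(np.abs(pred(p,n)-M[n]).sum() for n in ns)
    r=minimize(f,[.523,.262,.14],method='Nelder-Mead',options=dict(initial_simplex=[[.523,.262,.14],[.53,.262,.14],[.523,.27,.14],[.523,.262,.2]],maxiter=80))
    print(ns,r.x.round(4),r.fun)
out=[]
p=r.x;d=np.array([np.cos(p[2]),np.sin(p[2])])*.09
for n,b in(('scene0',(395,200,475,330)),('top0',(205,180,275,265))):
    f=6 if n=='top0' else 4.5
    i=cv2.imread(f'pics/{n}.png')[b[1]:b[3],b[0]:b[2]]; i=cv2.resize(i,None,fx=f,fy=f,interpolation=cv2.INTER_CUBIC)
    def C(x,y,R,z,c):
        P=np.array([(proj2(n,[x+R*np.cos(t),y+R*np.sin(t),z])+.5-b[:2])*f for t in np.linspace(0,6.3,60)]).astype(np.int32); cv2.polylines(i,[P],False,c,1)
    for s in(-1,0,1): C(p[0]+s*d[0],p[1]+s*d[1],.024,.086,(0,0,255)); C(p[0]+s*d[0],p[1]+s*d[1],.018,.011,(255,255,0))
    out.append(cv2.resize(i,(400,580)))
cv2.imwrite('pics/ov1.png',np.hstack(out))
E
```

```text
scene0 1189.0
top0 310.0
('scene0',) [0.5212 0.2671 0.1449] 389.0
('top0',) [0.5227 0.2631 0.1512] 306.125
('scene0', 'top0') [0.5213 0.267  0.1387] 700.1875
```

View pics/ov1.png

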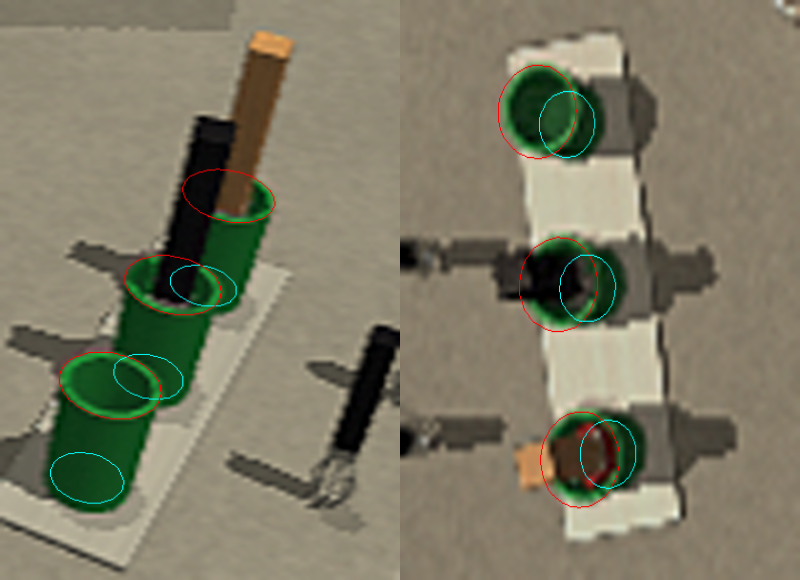

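```bash
python3 -c "
from h import *
for m in(bot,telemetry,imaging): print([a for a in dir(m) if a[0]!='_'])"
```

```text
['Unreachable', 'grip_point_offset']
['read_state']
['camera']
```

>>> step_arm --series '[[[0.3, 0, 0, -40, 0, 0, 0], [0.3, 0, 0, -80, 0, 0, 0], [0.3, 0, 0, -120, 0, 0, 0], [0.3, 0, 0, -150, 0, 0, 0], [0.3, 0, 0, -150, 0, 0, 0]]]'

```text
time_s: 0.52
tool_pos: [0.22, -0.5344, 0.3888]
orientation: [0.007, 0.981, 0.194, 0.001]
force: [0.3, -0.4, 1.4]
gripper_width: 0.0555
finger_force: 0.0
```

>>> step_arm --series '[[[0.3, 416, -406, 0, 0, 0, 0], [0.3, 416, -406, 0, 0, 0, 0], [0.3, 416, -406, 0, 0, 0, 0], [0.3, 416, -406, 0, 0, 0, 0], [0.3, 416, -406, 0, 0, 0, 0], [0.3, 416, -406, 0, 0, 0, 0], [0.3, 416, -406, 0, 0, 0, 0], [0.3, 416, -406, 0, 0, 0, 0], [0.3, 416, -406, 0, 0, 0, 0], [0.3, 416, -406, 0, 0, 0, 0], [0.3, 416, -406, 0, 0, 0, 0], [0.3, 416, -406, 0, 0, 0, 0], [0.3, 416, -406, 0, 0, 0, 0], [0.3, 416, -406, 0, 0, 0, 0], [0.3, 416, -406, 0, 0, 0, 0], [0.3, 416, -406, 0, 0, 0, 0]]]'

```text
time_s: 1.85
tool_pos: [0.449, 0.0042, 0.3802]
orientation: [-0.0, 0.98, 0.197, -0.001]
force: [-0.2, 0.0, 0.6]
gripper_width: 0.0551
finger_force: 0.0
```

```bash
python3 - <<'E'
from h import *
s=st(); print(Ro.from_quat(np.roll(s['orientation'],-1)).as_matrix().round(3).tolist())
for n in('scene','top'): shot(n,n+'1'); print(proj(n+'1',s['tool_pos']))
a=cv2.imread('pics/scene1.png'); b=cv2.imread('pics/top1.png')
cv2.imwrite('pics/m1.png',np.hstack([cv2.resize(a[50:300,250:500],(400,400)),cv2.resize(b[130:330,200:400],(400,400))]))
E
```

```text
{'time_s': 1.85, 'joints': [-0.0846, 0.0402, 1.4772, -0.0002, 1.6264, 1.0901], 'tool_pos': [0.449, 0.0042, 0.3802], 'orientation': [-0.0002, 0.9805, 0.1967, -0.0011], 'force': [-0.2205, 0.0201, 0.5915], 'gripper_width': 0.0551, 'finger_force': 0.0}
[[0.923, 0.386, -0.002], [0.386, -0.923, 0.0], [-0.002, -0.001, -1.0]]
[368.8 118. ]
[302.1 242.3]
```

View pics/m1.png

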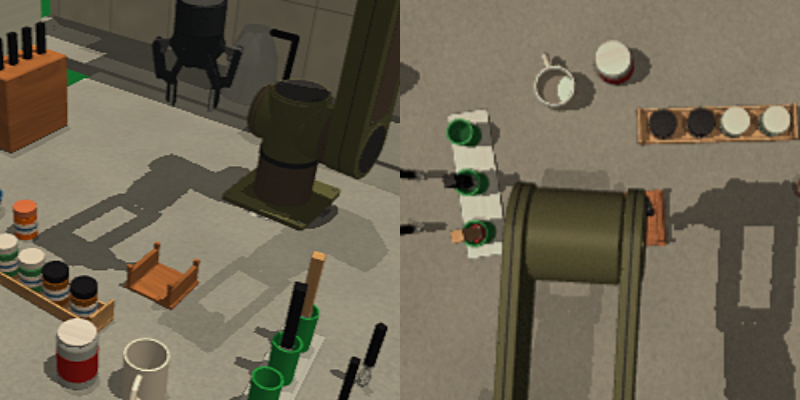

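>>> step_arm --series '[[[0.1, 0, 0, 0, 0, 0, -75], [0.1, 0, 0, 0, 0, 0, -75], [0.1, 0, 0, 0, 0, 0, -75], [0.1, 0, 0, 0, 0, 0, -75], [0.1, 0, 0, 0, 0, 0, -75], [0.1, 0, 0, 0, 0, 0, -75], [0.1, 0, 0, 0, 0, 0, -75], [0.1, 0, 0, 0, 0, 0, -75], [0.1, 0, 0, 0, 0, 0, -75], [0.1, 0, 0, 0, 0, 0, -75], [0.1, 0, 0, 0, 0, 0, -75], [0.1, 0, 0, 0, 0, 0, -75]]]'

```text
time_s: 2.95
tool_pos: [0.4483, 0.0002, 0.3812]
orientation: [0.0, 0.661, 0.75, -0.0]
force: [0.1, 0.4, 0.2]
gripper_width: 0.0468
finger_force: 0.0
```

>>> step_arm --series '[[[0.1, 0, 0, 0, 0, 30, 0], [0.1, 0, 0, 0, 0, 30, 0], [0.1, 0, 0, 0, 0, 30, 0], [0.1, 0, 0, 0, 0, 30, 0], [0.1, 0, 0, 0, 0, 30, 0], [0.1, 0, 0, 0, 0, 30, 0], [0.1, 0, 0, 0, 0, 30, 0]]]'

```text
time_s: 3.53
tool_pos: [0.4488, 0.0011, 0.381]
orientation: [-0.194, 0.639, 0.725, 0.17]
force: [0.8, 0.3, -0.5]
gripper_width: 0.0469
finger_force: 0.0
```

```bash
python3 - <<'E'
from h import *
s=st(); print(Ro.from_quat(np.roll(s['orientation'],-1)).as_matrix().round(3).tolist())
E
```

```text
{'time_s': 3.5333, 'joints': [-0.4522, 0.1457, 1.4733, 0.4432, 1.8044, -0.5352], 'tool_pos': [0.4488, 0.0011, 0.381], 'orientation': [-0.1941, 0.6391, 0.7245, 0.1702], 'force': [0.7796, 0.3308, -0.4989], 'gripper_width': 0.0469, 'finger_force': 0.0}
[[-0.108, 0.992, -0.064], [0.86, 0.125, 0.495], [0.499, -0.002, -0.867]]
```

```bash
cat >> h.py <<'E'
LK=[0,.26,.5236,.4253,.42,0]
def fk(q,L=None,s4=1):
    L=LK if L is None else L; r=lambda a,t:Ro.from_euler(a,t).as_matrix()
    R=r('z',q[0]); p=R@[L[0],0,L[1]]; R=R@r('y',q[1]); p=p+R@[0,0,L[2]]; R=R@r('y',q[2]); p=p+R@[L[5],0,L[3]]
    R=R@r('z',s4*q[3])@r('y',q[4]); p=p+R@[0,0,L[4]]; return p,R@r('z',q[5]+np.pi/2)
LO=np.array([-3.12,-1.05,.14,-1.42,.1,-2.68]);HI=np.array([3.12,2.28,2.33,4.57,2.73,2.68])
def ik(p,R,q0):
    from scipy.optimize import least_squares
    def f(q):
        P,Q=fk(q); return np.r_[(P-p)*5,Ro.from_matrix(Q.T@R).as_rotvec()]
    r=least_squares(f,np.clip(q0,LO+.01,HI-.01),bounds=(LO,HI)); return r.x,np.abs(r.fun).max()
def rot(az,flip=0):  # horizontal tool toward az, y at az-90
    z=np.array([np.cos(az),np.sin(az),0]); y=np.array([np.sin(az),-np.cos(az),0])*(-1 if flip else 1); return np.c_[np.cross(y,z),y,z]
E
python3 - <<'E'
from h import *
from scipy.optimize import least_squares
D=[([-1.2535,.3075,1.5075,0,1.3284,-.0735],[.2188,-.5311,.2305],None),([-.0846,.0402,1.4772,-.0002,1.6264,1.0901],[.449,.0042,.3802],None),([-.4522,.1457,1.4733,.4432,1.8044,-.5352],[.4488,.0011,.381],[[-0.108,0.992,-0.064],[0.86,0.125,0.495],[0.499,-0.002,-0.867]])]
for s4 in(1,-1): print(s4,(fk(D[2][0],None,s4)[1]-D[2][2]).round(2).tolist())
f=lambda L:np.concatenate([fk(q,L)[0]-p for q,p,_ in D])
r=least_squares(f,LK); print(r.x.round(4),np.abs(r.fun).max())
import h; h.LK[:]=list(r.x)
q=np.array(D[2][0])
for px,py in((.432,.254),(.521,.267)):
  for az in(70,85,98,110):
    for fl in(0,1):
      for z in(.125,.25):
        q0=[-.4,.6,1.8,1.57,1.57,-.8 if not fl else 1.5]
        best=min((ik(np.array([px,py,z])+rot(np.radians(az))[:,2]*.0187,rot(np.radians(az),fl),q0[:5]+[w]) for w in(-1.5,0,1.5)),key=lambda t:t[1])
        print(px,az,fl,z,best[0].round(2),round(best[1],4))
E
```

```text
1 [[0.0, 0.0, 0.0], [-0.0, 0.0, -0.0], [-0.0, 0.0, 0.0]]
-1 [[0.01, -0.09, -0.36], [0.11, -0.14, -0.75], [-0.74, -0.44, 0.0]]
[-0.031   0.0845  2.6799  0.2682  0.4703  1.932 ] 0.042027053365486254
0.432 70 0 0.125 [-0.28  1.46  1.71  0.95  1.48 -1.56] 0.693
0.432 70 0 0.25 [-0.3   1.13  1.71  0.99  1.48 -1.23] 0.5697
0.432 70 1 0.125 [-0.28  1.46  1.71  0.95  1.48  1.58] 0.693
0.432 70 1 0.25 [-0.3   1.13  1.71  0.99  1.48  1.91] 0.5697
0.432 85 0 0.125 [-0.25  1.48  1.71  0.91  1.5  -1.6 ] 0.499
0.432 85 0 0.25 [-0.28  1.22  1.71  0.94  1.54 -1.36] 0.4176
0.432 85 1 0.125 [-0.25  1.48  1.71  0.91  1.5   1.54] 0.499
0.432 85 1 0.25 [-0.28  1.22  1.71  0.94  1.54  1.78] 0.4176
0.432 98 0 0.125 [-0.22  1.49  1.71  0.88  1.5  -1.61] 0.332
0.432 98 0 0.25 [-0.25  1.27  1.71  0.91  1.58 -1.43] 0.2705
0.432 98 1 0.125 [-0.22  1.49  1.71  0.88  1.5   1.53] 0.332
0.432 98 1 0.25 [-0.25  1.27  1.71  0.91  1.58  1.71] 0.2705
0.432 110 0 0.125 [-0.2   1.5   1.71  0.84  1.51 -1.62] 0.1796
0.432 110 0 0.25 [-0.22  1.31  1.71  0.87  1.61 -1.47] 0.131
0.432 110 1 0.125 [-0.2   1.5   1.71  0.84  1.5
[... 356 characters left out ...]
71  1.06  1.51 -1.62] 0.3415
0.521 85 0 0.25 [-0.28  1.27  1.71  1.09  1.56 -1.41] 0.284
0.521 85 1 0.125 [-0.26  1.5   1.71  1.06  1.51  1.52] 0.3415
0.521 85 1 0.25 [-0.28  1.27  1.71  1.09  1.56  1.73] 0.284
0.521 98 0 0.125 [-0.24  1.51  1.71  1.02  1.52 -1.63] 0.1672
0.521 98 0 0.25 [-0.26  1.31  1.71  1.05  1.59 -1.47] 0.1234
0.521 98 1 0.125 [-0.24  1.51  1.71  1.02  1.52  1.51] 0.1672
0.521 98 1 0.25 [-0.26  1.31  1.71  1.05  1.59  1.68] 0.1234
0.521 110 0 0.125 [-0.23  1.51  1.71  0.99  1.53 -1.64] 0.0074
0.521 110 0 0.25 [-0.23  1.18  1.65  1.02  1.74 -1.31] 0.0
0.521 110 1 0.125 [-0.23  1.51  1.71  0.99  1.53  1.5 ] 0.0074
0.521 110 1 0.25 [-0.23  1.18  1.65  1.02  1.74  1.84] 0.0
```

>>> step_arm --series '[[[0.1, 0, 0, 0, 0, 30, 0], [0.1, 0, 0, 0, 0, 30, 0], [0.1, 0, 0, 0, 0, 30, 0], [0.1, 0, 0, 0, 0, 30, 0], [0.1, 0, 0, 0, 0, 30, 0], [0.1, 0, 0, 0, 0, 30, 0], [0.1, 0, 0, 0, 0, 30, 0]]]'

```text
time_s: 4.12
tool_pos: [0.4489, 0.0029, 0.3817]
orientation: [-0.375, 0.572, 0.652, 0.329]
force: [-0.6, 0.3, 0.2]
gripper_width: 0.0472
finger_force: 0.0
```

```bash
python3 - <<'E'
from h import *
s=st(); print(Ro.from_quat(np.roll(s['orientation'],-1)).as_matrix().round(3).tolist())
from scipy.optimize import least_squares
D=[([-1.2535,.3075,1.5075,0,1.3284,-.0735],[.2188,-.5311,.2305],None),([-.0846,.0402,1.4772,-.0002,1.6264,1.0901],[.449,.0042,.3802],None),([-.4522,.1457,1.4733,.4432,1.8044,-.5352],[.4488,.0011,.381],0),(s['joints'],s['tool_pos'],0)]
r3=lambda a,t:Ro.from_euler(a,t).as_matrix()
def F(q,L):
    R=r3('z',q[0]); p=R@[L[0],0,L[1]]; R=R@r3('y',q[1]); p=p+R@[0,0,L[2]]; R=R@r3('y',q[2]); p=p+R@[L[5],0,L[3]]
    R=R@r3('z',q[3])@r3('y',q[4]); return p+R@[L[6],0,L[4]]
for x0 in([0,.3,.5,.4,.45,0,0],[.1,.3,.5,.4,.2,0,.1],[0,.15,.5,.4,.3,0,-.1],[0,.3,.5,.4,.2,.1,.1]):
    r=least_squares(lambda L:np.concatenate([F(q,L)-p for q,p,_ in D]+[.003*(np.array(L)-x0)]),x0,x_scale=.1); print(r.x.round(4),np.abs(r.fun).max())
E
```

```text
{'time_s': 4.1167, 'joints': [-0.6434, 0.3454, 1.5383, 0.7493, 2.0041, -0.7231], 'tool_pos': [0.4489, 0.0029, 0.3817], 'orientation': [-0.3747, 0.5717, 0.6516, 0.3288], 'force': [-0.6099, 0.2656, 0.1621], 'gripper_width': 0.0472, 'finger_force': 0.0}
[[-0.065, 0.991, -0.112], [0.499, 0.13, 0.857], [0.864, 0.0, -0.503]]
[-0.0132  0.2703  0.0918  0.4542  0.4211 -0.4157 -0.0328] 0.042621300380134376
[-0.0132  0.2703  0.0917  0.4542  0.4211 -0.4157 -0.0328] 0.04262135486487823
[-0.0132  0.2702  0.0924  0.4541  0.4211 -0.4152 -0.0328] 0.042620560667811704
[-0.0133  0.27    0.0937  0.454   0.4211 -0.4141 -0.0328] 0.04261985624965397
```

```bash
cat >> h.py <<'E'
r3=lambda a,t:Ro.from_euler(a,t).as_matrix()
def fk(q,L=None):
    L=LK if L is None else L
    R=r3('z',q[0]); p=R@[L[0],L[6],L[1]]; R=R@r3('y',q[1]); p=p+R@[0,0,L[2]]; R=R@r3('y',q[2]); p=p+R@[L[5],0,L[3]]
    R=R@r3('z',q[3])@r3('y',q[4]); return p+R@[L[8],L[7],L[4]],R@r3('z',q[5]+np.pi/2)
E
python3 - <<'E'
from h import *
s=telemetry.read_state()
from scipy.optimize import least_squares
D=[([-1.2535,.3075,1.5075,0,1.3284,-.0735],[.2188,-.5311,.2305]),([-.0846,.0402,1.4772,-.0002,1.6264,1.0901],[.449,.0042,.3802]),([-.4522,.1457,1.4733,.4432,1.8044,-.5352],[.4488,.0011,.381]),(s['joints'],s['tool_pos'])]
for x0 in([0,.3,.5,.4,.45,0,.04,0,0],[0,.3,.5,.4,.3,0,0,.04,0],[.0,.2,.5,.4,.2,.0,.02,0.02,0]):
    r=least_squares(lambda L:np.concatenate([fk(q,L)[0]-p for q,p in D]+[.003*(np.array(L)-x0)]),x0,x_scale=.1); print(r.x.round(4).tolist(),np.abs(r.fun).max())
E
```

```text
[0.0005, 0.1934, 0.6402, 0.4172, 0.3713, 0.104, 0.0426, -0.0004, 0.0004] 0.0004205195089382412
[0.0004, 0.1934, 0.6403, 0.4171, 0.3713, 0.1041, 0.0425, -0.0003, 0.0003] 0.00042085069633651705
[0.0004, 0.1933, 0.6407, 0.4171, 0.3713, 0.1044, 0.0425, -0.0003, 0.0003] 0.0005138550634270988
```

```bash
sed -i 's/^LK=.*/LK=[0.0004,0.1934,0.6403,0.4171,0.3713,0.1041,0.0425,-0.0003,0.0003]/' h.py; python3 - <<'E'
from h import *
for px,py in((.432,.254),(.521,.267)):
  for az in(75,85,95):
    for fl in(0,1):
      q0=telemetry.read_state()['joints'].copy()
      for z in(.27,.105):
        R=rot(np.radians(az),fl); c=[ik(np.array([px,py,z])+R[:,2]*.0187,R,np.r_[q0[:5],w]) for w in(-1.5,0,1.5)]
        b=min(c,key=lambda t:t[1]); q0=b[0]; print(px,az,fl,z,b[0].round(2),round(b[1],4), 'x az up' if R[2,0]>0 else 'x down')
E
```

```text
0.432 75 0 0.27 [-0.37  0.66  2.33  1.46  1.59 -1.42] 0.008 x az up
0.432 75 0 0.105 [-0.37  1.13  2.33  1.47  1.54 -1.88] 0.0025 x az up
0.432 75 1 0.27 [-0.37  0.66  2.33  1.46  1.59  1.72] 0.008 x down
0.432 75 1 0.105 [-0.37  1.13  2.33  1.47  1.54  1.26] 0.0025 x down
0.432 85 0 0.27 [-0.34  0.66  2.19  1.33  1.64 -1.29] 0.0 x az up
0.432 85 0 0.105 [-0.34  1.06  2.19  1.32  1.54 -1.67] 0.0 x az up
0.432 85 1 0.27 [-0.34  0.66  2.19  1.33  1.64  1.85] 0.0 x down
0.432 85 1 0.105 [-0.34  1.06  2.19  1.32  1.54  1.47] 0.0 x down
0.432 95 0 0.27 [-0.3   0.67  2.06  1.22  1.72 -1.19] 0.0 x az up
0.432 95 0 0.105 [-0.3   1.02  2.05  1.19  1.6  -1.51] 0.0 x az up
0.432 95 1 0.27 [-0.3   0.67  2.06  1.22  1.72  1.96] 0.0 x down
0.432 95 1 0.105 [-0.3   1.02  2.05  1.19  1.6   1.63] 0.0 x down
0.521 75 0 0.27 [-0.27  0.66  2.14  1.57  1.57 -1.23] 0.0 x az up
0.521 75 0 0.105 [-0.27  1.04  2.14  1.57  1.57 -1.6 ] 0.0 x az up
0.521 75 1 0.27 [-0.27  0.66  2.14  1.57  1.57  1.91] 0.0 x down
0.521 75 1 0.105 [-0.27  1.04  2.14  1.57  1.57  1.54] 0.0 x down
0.521 85 0 0.27 [-0.26  0.68  2.    1.42  1.65 -1.12] 0.0 x az up
0.521 85 0 0.105 [-0.26  1.01  1.99  1.4   1.59 -1.44] 0.0 x az up
0.521 85 1 0.27 [-0.26  0.68  2.    1.42  1.65  2.02] 0.0 x down
0.521 85 1 0.105 [-0.26  1.01  1.99  1.4   1.59  1.7 ] 0.0 x down
0.521 95 0 0.27 [-0.23  0.71  1.86  1.3   1.74 -1.02] 0.0 x az up
0.521 95 0 0.105 [-0.23  1.01  1.85  1.27  1.66 -1.31] 0.0 x az up
0.521 95 1 0.27 [-0.23  0.71  1.86  1.3   1.74  2.12] 0.0 x down
0.521 95 1 0.105 [-0.23  1.01  1.85  1.27  1.66  1.84] 0.0 x down
```

```bash
cat >> h.py <<'E'
def mv(p,R):
    s=telemetry.read_state(); C=Ro.from_quat(np.roll(s['orientation'],-1)).as_matrix()
    print('shift',(C.T@(np.array(p)-s['tool_pos'])*1000).round(1),'turn',np.degrees(Ro.from_matrix(C.T@R).as_rotvec()).round(1))
def gp(p,R): return np.array(p)+R[:,2]*.0187
E
python3 - <<'E'
from h import *
R=rot(np.radians(85)); b=np.array([.4325,.2545,0]); d=R[:,2]
mv(gp(b-d*.13+[0,0,.25],R),R)
E
```

```text
shift [-41.9  -7.6 189.7] turn [-12.2  30.1   3.3]
```

>>> step_arm --series '[[[0.1, -42, -8, 190, -12.2, 30.1, 3.3], [0.1, -42, -8, 190, -12.2, 30.1, 3.3], [0.1, -42, -8, 190, -12.2, 30.1, 3.3], [0.1, -42, -8, 190, -12.2, 30.1, 3.3], [0.1, -42, -8, 190, -12.2, 30.1, 3.3], [0.1, -42, -8, 190, -12.2, 30.1, 3.3], [0.1, -42, -8, 190, -12.2, 30.1, 3.3], [0.1, -42, -8, 190, -12.2, 30.1, 3.3]]]'

```text
time_s: 4.78
tool_pos: [0.4231, 0.1437, 0.2506]
orientation: [-0.477, 0.52, 0.479, 0.522]
force: [-0.0, -0.7, 0.4]
gripper_width: 0.047
finger_force: 0.0
```

```bash
python3 - <<'E'
from h import *
st()
R=rot(np.radians(85)); b=np.array([.4325,.2545,0]); d=R[:,2]
mv(gp(b-d*.13+[0,0,.115],R),R)
mv(gp(b+[0,0,.115],R),R)
E
```

```text
{'time_s': 4.7833, 'joints': [-0.6177, 0.7157, 2.1099, 1.0615, 1.73, -1.299], 'tool_pos': [0.4231, 0.1437, 0.2506], 'orientation': [-0.4775, 0.5201, 0.4785, 0.5221], 'force': [-0.007, -0.6675, 0.4108], 'gripper_width': 0.047, 'finger_force': 0.0}
shift [-135.6   -0.7   -0.2] turn [-0.1 -0.1  0.2]
shift [-135.7   -0.6  129.8] turn [-0.1 -0.1  0.2]
```

Lower, checking the clearance above the rest.

>>> step_arm --series '[[[0.1, -40, 0, 0, 0, 0, 0], [0.1, -80, 0, 0, 0, 0, 0], [0.1, -120, 0, 0, 0, 0, 0], [0.1, -135, 0, 0, 0, 0, 0], [0.1, -135, 0, 0, 0, 0, 0]]]'

```text
time_s: 5.2
tool_pos: [0.425, 0.1423, 0.1127]
orientation: [-0.475, 0.521, 0.479, 0.522]
force: [-0.2, -0.5, -0.2]
gripper_width: 0.047
finger_force: 0.0
```

```bash
python3 - <<'E'
from h import *
s=st(); shot('scene','scene2'); shot('top','top2'); print(proj('scene2',s['tool_pos']))
a=cv2.imread('pics/scene2.png')[150:325,230:480]; b=cv2.imread('pics/top2.png')[150:300,190:340]
cv2.imwrite('pics/m2.png',np.hstack([cv2.resize(a,(500,350),interpolation=2),cv2.resize(b,(300,350))]))
E
```

```text
{'time_s': 5.2, 'joints': [-0.6189, 1.0159, 2.0993, 1.0408, 1.582, -1.5537], 'tool_pos': [0.425, 0.1423, 0.1127], 'orientation': [-0.4754, 0.5209, 0.4793, 0.5225], 'force': [-0.186, -0.4517, -0.1776], 'gripper_width': 0.047, 'finger_force': 0.0}
[406.2 217.5]
```

View pics/m2.png

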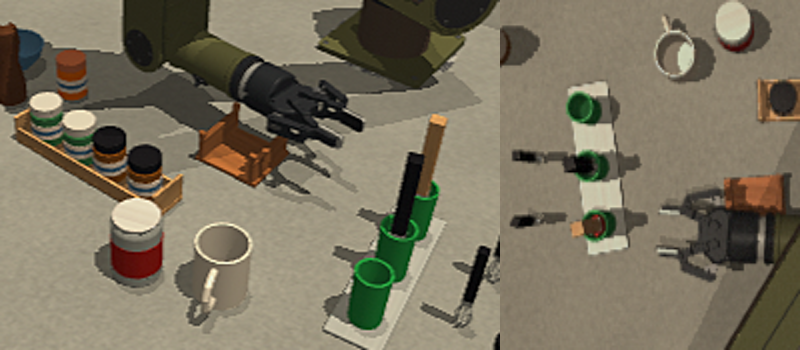

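>>> step_arm --series '[[[0.1, 2, 0, 40, 0, 0, 0], [0.1, 2, 0, 80, 0, 0, 0], [0.1, 2, 0, 120, 0, 0, 0], [0.1, 2, 0, 130, 0, 0, 0], [0.1, 2, 0, 130, 0, 0, 0], [-0.6, 2, 0, 130, 0, 0, 0], [-1, 2, 0, 130, 0, 0, 0], [-1, 2, 0, 130, 0, 0, 0], [-1, 2, 0, 130, 0, 0, 0], [-1, 2, 0, 130, 0, 0, 0], [-1, 2, 0, 130, 0, 0, 0], [-1, 2, 0, 130, 0, 0, 0]]]' --grip_force 40

```text
time_s: 6.3
tool_pos: [0.4348, 0.2725, 0.1188]
orientation: [-0.478, 0.521, 0.475, 0.524]
force: [1.5, -1.1, 6.3]
gripper_width: 0.0224
finger_force: 39.2
```

>>> step_arm --series '[[[-1, 20, 0, 0, 0, 0, 0], [-1, 40, 0, 0, 0, 0, 0], [-1, 60, 0, 0, 0, 0, 0], [-1, 80, 0, 0, 0, 0, 0], [-1, 110, 0, 0, 0, 0, 0], [-1, 145, 0, 0, 0, 0, 0], [-1, 150, 0, 0, 0, 0, 0], [-1, 150, 0, 0, 0, 0, 0]]]'

```text
time_s: 6.97
tool_pos: [0.4343, 0.2723, 0.2685]
orientation: [-0.476, 0.521, 0.477, 0.523]
force: [0.2, 0.1, -0.9]
gripper_width: 0.0229
finger_force: 39.1
```

```bash
python3 - <<'E'
from h import *
s=st(); shot('scene','scene3')
crop('scene3','m3',350,100,500,330,2.6)
E
```

```text
{'time_s': 6.9667, 'joints': [-0.3408, 0.6712, 2.1951, 1.3301, 1.6398, -1.3073], 'tool_pos': [0.4343, 0.2723, 0.2685], 'orientation': [-0.4763, 0.5208, 0.4773, 0.5234], 'force': [0.1756, 0.1398, -0.8951], 'gripper_width': 0.0229, 'finger_force': 39.093}
```

View pics/m3.png

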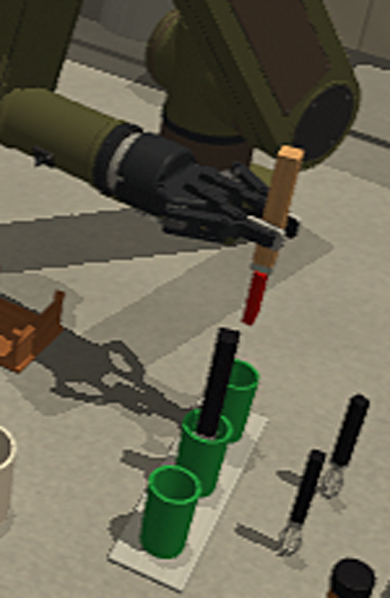

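>>> step_arm --series '[[[-1, 0, 0, 0, 0, 0, 7], [-1, 0, 0, 0, 0, 0, 14], [-1, 0, 0, 0, 0, 0, 21], [-1, 0, 0, 0, 0, 0, 28], [-1, 0, 0, 0, 0, 0, 35], [-1, 0, 0, 0, 0, 0, 42], [-1, 0, 0, 0, 0, 0, 49], [-1, 0, 0, 0, 0, 0, 56], [-1, 0, 0, 0, 0, 0, 63], [-1, 0, 0, 0, 0, 0, 70], [-1, 0, 0, 0, 0, 0, 77], [-1, 0, 0, 0, 0, 0, 84], [-1, 0, 0, 0, 0, 0, 90], [-1, 0, 0, 0, 0, 0, 90]]]'

```text
time_s: 8.18
tool_pos: [0.4348, 0.2725, 0.2654]
orientation: [0.708, -0.705, 0.034, -0.03]
force: [0.2, -0.1, -0.4]
gripper_width: 0.0227
finger_force: 39.1
```

>>> step_arm --series '[[[-1, 0, 0, 0, 0, 0, 7], [-1, 0, 0, 0, 0, 0, 14], [-1, 0, 0, 0, 0, 0, 21], [-1, 0, 0, 0, 0, 0, 28], [-1, 0, 0, 0, 0, 0, 35], [-1, 0, 0, 0, 0, 0, 42], [-1, 0, 0, 0, 0, 0, 49], [-1, 0, 0, 0, 0, 0, 56], [-1, 0, 0, 0, 0, 0, 63], [-1, 0, 0, 0, 0, 0, 70], [-1, 0, 0, 0, 0, 0, 77], [-1, 0, 0, 0, 0, 0, 84], [-1, 0, 0, 0, 0, 0, 90], [-1, 0, 0, 0, 0, 0, 90]]]'

```text
time_s: 9.35
tool_pos: [0.4346, 0.2726, 0.266]
orientation: [0.522, -0.476, 0.522, 0.479]
force: [1.0, -0.5, -0.9]
gripper_width: 0.0222
finger_force: 39.1
```

```bash
python3 - <<'E'
from h import *
s=st(); shot('scene','scene4'); R=Ro.from_quat(np.roll(s['orientation'],-1)).as_matrix(); print(R.round(3).tolist())
g=s['tool_pos']-R[:,2]*.0187; print(g)
crop('scene4','m4',390,120,490,310,3.1)
for dz in(.105,-.085): print((proj('scene4',g+[0,0,dz])-[390,120])*3.1)
p=np.array([.4321,.2541,.086]); print((proj('scene4',p)-[390,120])*3.1)
E
```

```text
{'time_s': 9.35, 'joints': [-0.3398, 0.6785, 2.1952, 1.3301, 1.6394, 1.8335], 'tool_pos': [0.4346, 0.2726, 0.266], 'orientation': [0.5221, -0.4757, 0.5217, 0.4785], 'force': [0.955, -0.4668, -0.9425], 'gripper_width': 0.0222, 'finger_force': 39.1183}
[[-0.002, -0.996, 0.09], [0.003, 0.09, 0.996], [-1.0, 0.003, 0.003]]
[0.43288886 0.2539879  0.26598801]
[226.92  94.55]
[176.39 296.36]
[155.31 382.23]
```

View pics/m4.png

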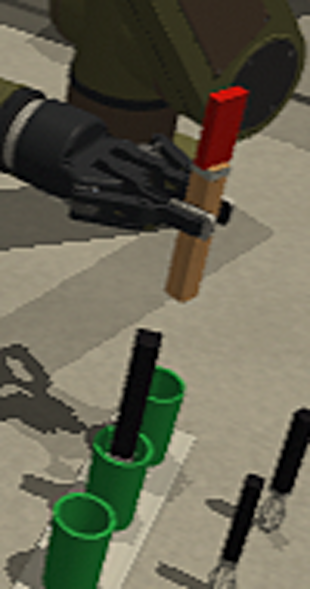

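>>> step_arm --series '[[[-1, 35, 0, 0, 0, 0, 0], [-1, 70, 0, 0, 0, 0, 0], [-1, 95, 0, 0, 0, 0, 0], [-1, 110, 0, 0, 0, 0, 0], [-1, 125, 0, 0, 0, 0, 0], [-1, 125, 0, 0, 0, 0, 0]]]'

```text
time_s: 9.9
tool_pos: [0.4348, 0.2731, 0.1388]
orientation: [0.523, -0.477, 0.521, 0.478]
force: [0.8, 0.5, -1.2]
gripper_width: 0.0223
finger_force: 39.1
```

>>> step_arm --series '[[[-1, 10, 0, 0, 0, 0, 0], [-1, 20, 0, 0, 0, 0, 0], [-1, 30, 0, 0, 0, 0, 0], [-1, 36, 0, 0, 0, 0, 0], [-1, 36, 0, 0, 0, 0, 0]]]'

```text
time_s: 10.32
tool_pos: [0.4344, 0.2735, 0.1051]
orientation: [0.522, -0.476, 0.521, 0.478]
force: [0.5, 0.8, 0.3]
gripper_width: 0.0226
finger_force: 39.1
```

>>> step_arm --series '[[[-0.2, 0, 0, 0, 0, 0, 0], [0.1, 0, 0, 0, 0, 0, 0], [0.1, 0, 0, 0, 0, 0, 0], [0.1, 0, 0, 0, 0, 0, 0], [0.1, 0, 0, -30, 0, 0, 0], [0.1, 0, 0, -70, 0, 0, 0], [0.1, 0, 0, -110, 0, 0, 0], [0.1, 0, 0, -130, 0, 0, 0], [0.1, 0, 0, -130, 0, 0, 0]]]'

```text
time_s: 11.07
tool_pos: [0.4244, 0.14, 0.1053]
orientation: [0.524, -0.476, 0.522, 0.475]
force: [0.2, -0.5, -1.0]
gripper_width: 0.047
finger_force: 0.0
```

```bash
python3 - <<'E'
from h import *
s=st(); shot('scene','scene5')
R=rot(np.radians(85),1); b=np.array([.521,.2675,0]); d=R[:,2]
mv(gp(b-d*.13+[0,0,.115],R),R)
crop('scene5','m5',380,180,480,330,4)
E
```

```text
{'time_s': 11.0667, 'joints': [-0.6262, 1.035, 2.0987, 1.0392, 1.5763, 1.5744], 'tool_pos': [0.4244, 0.14, 0.1053], 'orientation': [0.5242, -0.4763, 0.5219, 0.4753], 'force': [0.2221, -0.4506, -0.953], 'gripper_width': 0.047, 'finger_force': 0.0}
shift [ -9.  -85.8  22.9] turn [-0.3  0.1  0.1]
```

View pics/m5.png

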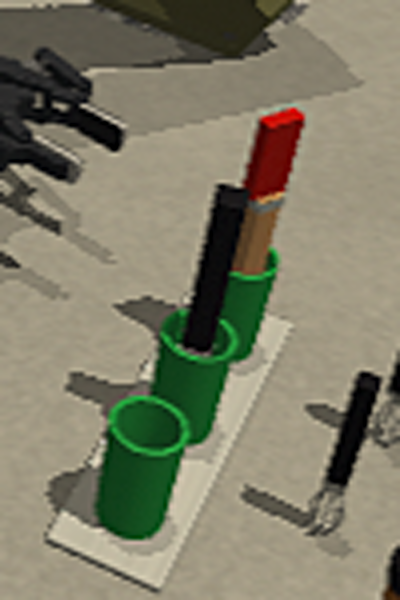

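>>> step_arm --series '[[[0.1, -9, -40, 10, 0, 0, 0], [0.1, -9, -80, 20, 0, 0, 0], [0.1, -9, -86, 23, 0, 0, 0], [0.1, -9, -86, 63, 0, 0, 0], [0.1, -9, -86, 103, 0, 0, 0], [0.1, -9, -86, 143, 0, 0, 0], [0.1, -9, -86, 153, 0, 0, 0], [0.1, -9, -86, 153, 0, 0, 0], [-0.6, -9, -86, 153, 0, 0, 0], [-1, -9, -86, 153, 0, 0, 0], [-1, -9, -86, 153, 0, 0, 0], [-1, -9, -86, 153, 0, 0, 0], [-1, -9, -86, 153, 0, 0, 0], [-1, -9, -86, 153, 0, 0, 0], [-1, -9, -86, 153, 0, 0, 0]]]' --grip_force 40

```text
time_s: 12.37
tool_pos: [0.5222, 0.2881, 0.1155]
orientation: [0.523, -0.476, 0.521, 0.478]
force: [-0.4, 0.3, 0.5]
gripper_width: 0.0237
finger_force: 39.1
```

```bash
python3 - <<'E'
from h import *
s=st(); R=rot(np.radians(85),1); mv(gp([.521,.2675,.115],R),R)
E
```

```text
{'time_s': 12.3667, 'joints': [-0.2508, 0.9995, 2.0025, 1.4125, 1.5968, 1.7094], 'tool_pos': [0.5222, 0.2881, 0.1155], 'orientation': [0.5229, -0.4758, 0.5213, 0.478], 'force': [-0.4268, 0.33, 0.5477], 'gripper_width': 0.0237, 'finger_force': 39.0507}
shift [ 0.5 -0.6 -1.9] turn [-0.2  0.2 -0. ]
```

>>> step_arm --series '[[[-1, -20, 0, 0, 0, 0, 0], [-1, -40, 0, 0, 0, 0, 0], [-1, -60, 0, 0, 0, 0, 0], [-1, -80, 0, 0, 0, 0, 0], [-1, -110, 0, 0, 0, 0, 0], [-1, -145, 0, 0, 0, 0, 0], [-1, -155, 0, 0, 0, 0, 0], [-1, -155, 0, 0, 0, 0, 0]]]'

```text
time_s: 13.03
tool_pos: [0.5218, 0.288, 0.2728]
orientation: [0.524, -0.478, 0.52, 0.477]
force: [0.3, -0.3, -1.5]
gripper_width: 0.0241
finger_force: 39.2
```

>>> step_arm --series '[[[-1, 0, 0, 0, 0, 0, -7], [-1, 0, 0, 0, 0, 0, -14], [-1, 0, 0, 0, 0, 0, -21], [-1, 0, 0, 0, 0, 0, -28], [-1, 0, 0, 0, 0, 0, -35], [-1, 0, 0, 0, 0, 0, -42], [-1, 0, 0, 0, 0, 0, -49], [-1, 0, 0, 0, 0, 0, -56], [-1, 0, 0, 0, 0, 0, -63], [-1, 0, 0, 0, 0, 0, -70], [-1, 0, 0, 0, 0, 0, -77], [-1, 0, 0, 0, 0, 0, -84], [-1, 0, 0, 0, 0, 0, -90], [-1, 0, 0, 0, 0, 0, -90]]]'

```text
time_s: 14.2
tool_pos: [0.522, 0.288, 0.2685]
orientation: [0.707, -0.705, 0.032, -0.031]
force: [-0.3, -0.1, -1.5]
gripper_width: 0.0237
finger_force: 39.1
```

>>> step_arm --series '[[[-1, 0, 0, 0, 0, 0, -7], [-1, 0, 0, 0, 0, 0, -14], [-1, 0, 0, 0, 0, 0, -21], [-1, 0, 0, 0, 0, 0, -28], [-1, 0, 0, 0, 0, 0, -35], [-1, 0, 0, 0, 0, 0, -42], [-1, 0, 0, 0, 0, 0, -49], [-1, 0, 0, 0, 0, 0, -56], [-1, 0, 0, 0, 0, 0, -63], [-1, 0, 0, 0, 0, 0, -70], [-1, 0, 0, 0, 0, 0, -77], [-1, 0, 0, 0, 0, 0, -84], [-1, 0, 0, 0, 0, 0, -90], [-1, 0, 0, 0, 0, 0, -90]]]'

```text
time_s: 15.37
tool_pos: [0.522, 0.2881, 0.2691]
orientation: [-0.479, 0.522, 0.476, 0.522]
force: [-0.3, -0.2, -0.7]
gripper_width: 0.0238
finger_force: 39.2
```

```bash
python3 - <<'E'
from h import *
s=st(); shot('scene','scene6'); R=Ro.from_quat(np.roll(s['orientation'],-1)).as_matrix()
g=s['tool_pos']-R[:,2]*.0187; print(g)
crop('scene6','m6',380,120,490,310,3.1)
for dz in(.105,-.085): print((proj('scene6',g+[0,0,dz])-[380,120])*3.1)
p=np.array([.5212,.2671,.086]); print((proj('scene6',p)-[380,120])*3.1)
mv(gp([.5215,.2675,.104],rot(np.radians(85))),rot(np.radians(85)))
E
```

```text
{'time_s': 15.3667, 'joints': [-0.2508, 0.6901, 2.0029, 1.4264, 1.6432, -1.1245], 'tool_pos': [0.522, 0.2881, 0.2691], 'orientation': [-0.4786, 0.5217, 0.4758, 0.5219], 'force': [-0.2635, -0.1764, -0.6957], 'gripper_width': 0.0238, 'finger_force': 39.1956}
[0.52030633 0.26943458 0.26908456]
[227.85 144.77]
[177.63 353.71]
[152.52 444.23]
shift [-165.3    2.5   -2.4] turn [ 0.1 -0.2 -0.4]
```

View pics/m6.png

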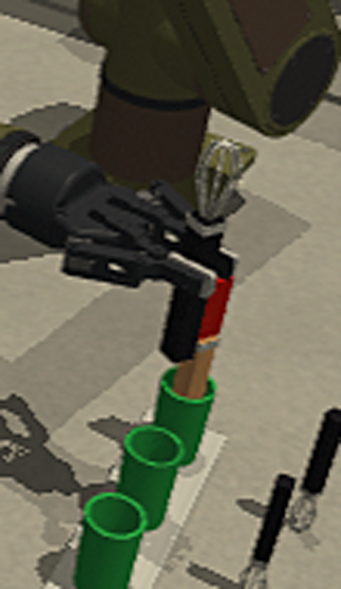

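>>> step_arm --series '[[[-1, -35, 2, -2, 0, 0, 0], [-1, -70, 2, -2, 0, 0, 0], [-1, -95, 2, -2, 0, 0, 0], [-1, -110, 2, -2, 0, 0, 0], [-1, -125, 2, -2, 0, 0, 0], [-1, -138, 2, -2, 0, 0, 0], [-1, -150, 2, -2, 0, 0, 0], [-1, -160, 2, -2, 0, 0, 0], [-1, -164, 2, -2, 0, 0, 0], [-1, -164, 2, -2, 0, 0, 0]]]'

```text
time_s: 16.25
tool_pos: [0.5237, 0.2866, 0.1054]
orientation: [-0.479, 0.522, 0.475, 0.522]
force: [0.8, 0.3, -0.4]
gripper_width: 0.024
finger_force: 39.2
```

>>> step_arm --series '[[[-0.2, 0, 0, 0, 0, 0, 0], [0.1, 0, 0, 0, 0, 0, 0], [0.1, 0, 0, 0, 0, 0, 0], [0.1, 0, 0, 0, 0, 0, 0], [0.1, 0, 0, -30, 0, 0, 0], [0.1, 0, 0, -70, 0, 0, 0], [0.1, 0, 0, -110, 0, 0, 0], [0.1, 0, 0, -130, 0, 0, 0], [0.1, 40, 0, -130, 0, 0, 0], [0.1, 80, 0, -130, 0, 0, 0], [0.1, 120, 0, -130, 0, 0, 0], [0.1, 160, 0, -130, 0, 0, 0], [0.1, 200, 0, -130, 0, 0, 0], [0.1, 250, 0, -130, 0, 0, 0], [0.1, 250, 0, -130, 0, 0, 0]]]'

```text
time_s: 17.5
tool_pos: [0.5112, 0.1566, 0.3623]
orientation: [-0.476, 0.518, 0.479, 0.525]
force: [0.7, -0.4, -0.1]
gripper_width: 0.0469
finger_force: 0.0
```

```bash
python3 - <<'E'
from h import *
s=st(); shot('scene','scene7'); shot('top','top7'); R=Ro.from_quat(np.roll(s['orientation'],-1)).as_matrix()
a=cv2.imread('pics/scene7.png'); b=cv2.imread('pics/scene7.png')
cv2.imwrite('pics/m7.png',np.hstack([cv2.resize(a[165:265,225:335],None,fx=4,fy=4,interpolation=2)[:400],cv2.resize(a[190:320,385:475],(277,400),interpolation=2)]))
E
```

```text
{'time_s': 17.5, 'joints': [-0.4997, 0.539, 1.8885, 1.2549, 1.8392, -0.9071], 'tool_pos': [0.5112, 0.1566, 0.3623], 'orientation': [-0.4763, 0.5185, 0.4786, 0.5246], 'force': [0.6753, -0.398, -0.1262], 'gripper_width': 0.0469, 'finger_force': 0.0}
```

View pics/m7.png

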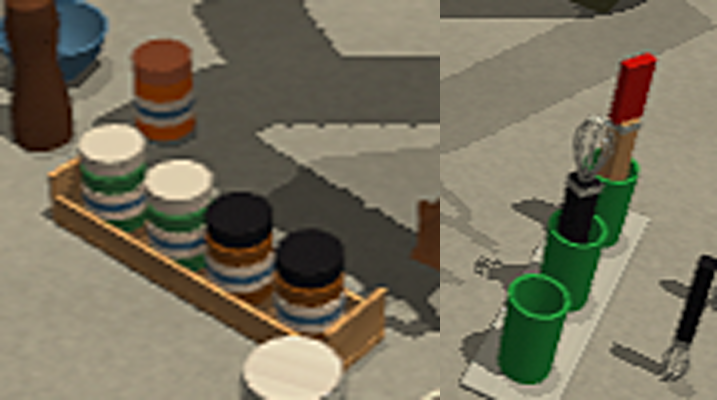

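```bash
python3 - <<'E'
from h import *
P=lambda u,v,z:ray('scene7',225+u/4-.4,165+v/4-.4,z).tolist()
for n,u,v,z in(('wb',112,145,.08),('wa',180,181,.08),('bb',239,219,.08),('ba',310,257,.08),('cu',162,56,.072),('endR_top_far',385,292,.048),('endR near',313,337,.048),('endL far',78,158,.048),('endL near',50,175,.048)): print(n,P(u,v,z))
for n,p in(('wa side',(213,187)),('bb L',(205,224)),('bb R',(272,224)),('ba L',(277,262)),('ba R',(344,262)),('wb L',(79,150)),('wa L',(147,187)),('wb R',(146,150))): print(n,P(*p,.075))
E
```

```text
wb [0.6186, -0.2734, 0.08]
wa [0.6175, -0.2027, 0.08]
bb [0.6224, -0.139, 0.08]
ba [0.6216, -0.0724, 0.08]
cu [0.497, -0.3407, 0.072]
endR_top_far [0.5873, -0.0314, 0.048]
endR near [0.6563, -0.0398, 0.048]
endL far [0.6187, -0.3144, 0.048]
endL near [0.6479, -0.3145, 0.048]
wa side [0.6023, -0.1837, 0.075]
bb L [0.6381, -0.158, 0.075]
bb R [0.6067, -0.1213, 0.075]
ba L [0.6363, -0.0903, 0.075]
ba R [0.6057, -0.0545, 0.075]
wb L [0.6349, -0.2929, 0.075]
wa L [0.6341, -0.2208, 0.075]
wb R [0.6017, -0.2543, 0.075]
```

```bash
python3 - <<'E'
from h import *
R=np.c_[[0,1,0],[1,0,0],[0,0,-1.]]
mv([.60,-.08,.32],R)
E
```

```text
shift [ -38.4  109.  -227.9] turn [  4.2 -90.   -3.8]
```

>>> step_arm --series '[[[0.1, -5, 15, -35, 0.5, -7, -0.5], [0.1, -10, 30, -70, 0.9, -14, -0.9], [0.1, -15, 45, -105, 1, -21, -1], [0.1, -20, 60, -140, 1.3, -28, -1.3], [0.1, -25, 80, -170, 1.6, -35, -1.5], [0.5, -30, 100, -200, 2, -42, -2], [0.5, -38, 109, -228, 2.5, -50, -2.2], [0.5, -38, 109, -228, 2.8, -57, -2.5], [0.5, -38, 109, -228, 3, -64, -2.8], [0.5, -38, 109, -228, 3.3, -71, -3], [0.5, -38, 109, -228, 3.6, -78, -3.3], [0.5, -38, 109, -228, 4, -85, -3.6], [0.5, -38, 109, -228, 4.2, -90, -3.8], [0.5, -38, 109, -228, 4.2, -90, -3.8], [0.5, -38, 109, -228, 4.2, -90, -3.8]]]'

```text
time_s: 18.85
tool_pos: [0.5999, -0.0787, 0.3149]
orientation: [-0.005, 0.706, 0.708, -0.002]
force: [-0.7, 0.1, 0.3]
gripper_width: 0.0639
finger_force: 0.0
```

```bash
python3 - <<'E'
from h import *
st();R=np.c_[[0,1,0],[1,0,0],[0,0,-1.]]
mv([.6195,-.139,.12],R);mv([.6195,-.139,.042],R)
E
```

```text
{'time_s': 18.85, 'joints': [-0.2019, 0.3052, 1.2983, 0.0027, 1.5478, -0.2058], 'tool_pos': [0.5999, -0.0787, 0.3149], 'orientation': [-0.0048, 0.7057, 0.7085, -0.0015], 'force': [-0.678, 0.1118, 0.3368], 'gripper_width': 0.0639, 'finger_force': 0.0}
shift [-61.3  21.1 194.5] turn [-0.5 -0.3  0.2]
shift [-61.7  21.8 272.5] turn [-0.5 -0.3  0.2]
```

>>> step_arm --series '[[[1, -30, 10, 40, -0.5, -0.3, 0.2], [1, -61, 21, 80, -0.5, -0.3, 0.2], [1, -61, 21, 120, -0.5, -0.3, 0.2], [1, -61, 21, 160, -0.5, -0.3, 0.2], [1, -61, 21, 195, -0.5, -0.3, 0.2], [1, -61, 21, 195, -0.5, -0.3, 0.2], [1, -61, 21, 215, -0.5, -0.3, 0.2], [1, -61, 21, 240, -0.5, -0.3, 0.2], [1, -61, 21, 260, -0.5, -0.3, 0.2], [1, -61, 21, 271, -0.5, -0.3, 0.2], [1, -61, 21, 271, -0.5, -0.3, 0.2]]]' --grip_force 20

```text
time_s: 19.77
tool_pos: [0.6182, -0.1412, 0.0434]
orientation: [-0.0, 0.709, 0.705, -0.001]
force: [-1.1, 0.6, -0.4]
gripper_width: 0.0856
finger_force: 0.0
```

>>> step_arm --series '[[[0.3, 0, 0, 0, 0, 0, 0], [0, 0, 0, 0, 0, 0, 0], [0, 0, 0, 0, 0, 0, 0], [0, 0, 0, 0, 0, 0, 0], [0, 0, 0, 0, 0, 0, 0], [0, 0, 0, 0, 0, 0, 0]]]'

```text
time_s: 20.27
tool_pos: [0.6193, -0.1409, 0.0475]
orientation: [0.002, 0.708, 0.706, 0.0]
force: [-4.2, -0.6, 5.8]
gripper_width: 0.0494
finger_force: 22.2
```

>>> step_arm --series '[[[0, 3, 0, 0, 0, 0, 0], [0, 6, 0, 0, 0, 0, 0], [0, 9, 0, 0, 0, 0, 0], [0, 12, 0, 0, 0, 0, 0], [0, 15, 0, 0, 0, 0, 0], [0, 18, 0, 0, 0, 0, 0], [0, 20, 0, 0, 0, 0, 0], [0, 22, 0, 0, 0, 0, 0], [0, 22, 0, 0, 0, 0, 0], [0, 22, 0, 0, 0, 0, 0]]]'

```text
time_s: 21.1
tool_pos: [0.6198, -0.1205, 0.0482]
orientation: [0.004, 0.708, 0.706, -0.001]
force: [-4.2, -4.8, 8.6]
gripper_width: 0.0494
finger_force: 22.9
```

>>> step_arm --series '[[[0.5, 0, 0, 0, 0, 0, 0], [1, 0, 0, 0, 0, 0, 0], [1, 0, 0, 0, 0, 0, 0], [1, 0, 0, 0, 0, 0, 0], [1, 0, 0, -10, 0, 0, 0], [1, 0, 0, -40, 0, 0, 0], [1, 0, 0, -70, 0, 0, 0], [1, 0, 0, -75, 0, 0, 0], [1, -40, 0, -75, 0, 0, 0], [1, -82, 0, -75, 0, 0, 0], [1, -82, 0, -75, 0, 0, 0]]]'

```text
time_s: 22.02
tool_pos: [0.6208, -0.2075, 0.1221]
orientation: [0.005, 0.709, 0.705, -0.0]
force: [0.1, 0.2, 0.1]
gripper_width: 0.0856
finger_force: 0.0
```

```bash
python3 - <<'E'
from h import *
st();R=np.c_[[0,1,0],[1,0,0],[0,0,-1.]]
mv([.6185,-.203,.042],R); shot('top','top8')
E
```

```text
{'time_s': 22.0167, 'joints': [-0.3843, 0.5016, 1.4779, -0.0053, 1.1524, -0.3756], 'tool_pos': [0.6208, -0.2075, 0.1221], 'orientation': [0.0054, 0.7094, 0.7048, -0.0003], 'force': [0.1165, 0.2412, 0.0979], 'gripper_width': 0.0856, 'finger_force': 0.0}
shift [ 5.1 -2.9 80.1] turn [ 0.4  0.5 -0.4]
```

>>> step_arm --series '[[[1, 5, -2, 0, 0.4, 0.5, -0.4], [1, 5, -2, 20, 0.4, 0.5, -0.4], [1, 5, -2, 45, 0.4, 0.5, -0.4], [1, 5, -2, 65, 0.4, 0.5, -0.4], [1, 5, -2, 78, 0.4, 0.5, -0.4], [1, 5, -2, 78, 0.4, 0.5, -0.4], [0.3, 5, -2, 78, 0.4, 0.5, -0.4], [0, 5, -2, 78, 0.4, 0.5, -0.4], [0, 5, -2, 78, 0.4, 0.5, -0.4], [0, 5, -2, 78, 0.4, 0.5, -0.4], [0, 5, -2, 78, 0.4, 0.5, -0.4], [0, 5, -2, 78, 0.4, 0.5, -0.4]]]'

```text
time_s: 23.07
tool_pos: [0.6187, -0.1955, 0.0443]
orientation: [-0.003, 0.706, 0.708, 0.002]
force: [-0.8, 2.0, 6.3]
gripper_width: 0.0493
finger_force: 21.2
```

>>> step_arm --series '[[[0, -3, 0, 0, 0, 0, 0], [0, -6, 0, 0, 0, 0, 0], [0, -9, 0, 0, 0, 0, 0], [0, -12, 0, 0, 0, 0, 0], [0, -15, 0, 0, 0, 0, 0], [0, -18, 0, 0, 0, 0, 0], [0, -21, 0, 0, 0, 0, 0], [0, -24, 0, 0, 0, 0, 0], [0, -27, 0, 0, 0, 0, 0], [0, -30, 0, 0, 0, 0, 0], [0, -32, 0, 0, 0, 0, 0], [0, -32, 0, 0, 0, 0, 0]]]'

```text
time_s: 24.07
tool_pos: [0.6189, -0.2244, 0.046]
orientation: [-0.004, 0.706, 0.708, 0.004]
force: [-2.2, 12.6, 18.8]
gripper_width: 0.049
finger_force: 35.5
```

```bash
python3 - <<'E'
from h import *
s=st(); shot('scene','scene9'); shot('top','top9')
a=cv2.imread('pics/scene9.png'); b=cv2.imread('pics/top9.png')
cv2.imwrite('pics/m9.png',np.hstack([cv2.resize(a[165:265,225:335],(550,500),interpolation=2),cv2.resize(b[170:245,320:360+0],(250,500),interpolation=2)]))
E
```

```text
{'time_s': 24.0667, 'joints': [-0.4176, 0.5924, 1.5299, 0.0116, 1.0243, -0.4258], 'tool_pos': [0.6189, -0.2244, 0.046], 'orientation': [-0.0041, 0.7063, 0.7079, 0.0037], 'force': [-2.184, 12.6121, 18.8194], 'gripper_width': 0.049, 'finger_force': 35.4731}
```

View pics/m9.png

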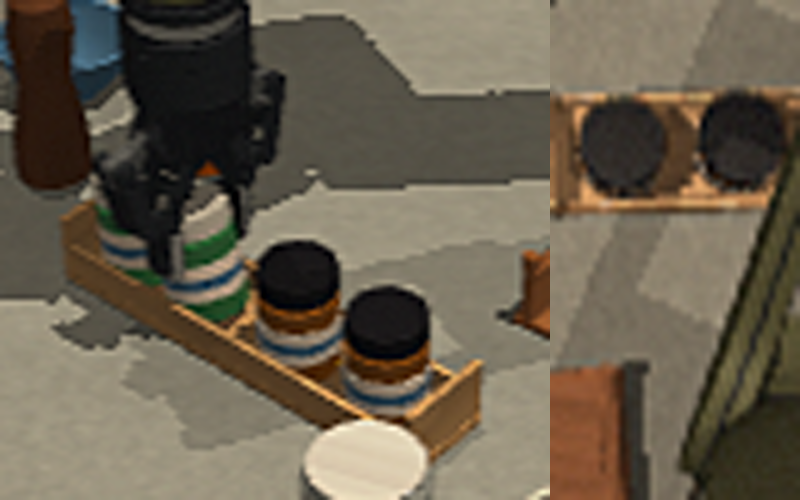

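>>> step_arm --series '[[[0, 4, 0, 0, 0, 0, 0], [0, 8, 0, 0, 0, 0, 0], [0, 12, 0, 0, 0, 0, 0], [0, 16, 0, 0, 0, 0, 0], [0, 20, 0, 0, 0, 0, 0], [0, 24, 0, 0, 0, 0, 0], [0, 28, 0, 0, 0, 0, 0], [0, 32, 0, 0, 0, 0, 0], [0, 32, 0, 0, 0, 0, 0]]]'

```text
time_s: 24.92
tool_pos: [0.6189, -0.1977, 0.0445]
orientation: [-0.001, 0.706, 0.709, 0.001]
force: [-1.4, -3.9, 5.7]
gripper_width: 0.0491
finger_force: 35.7
```

>>> step_arm --series '[[[0, 0, 0, -2, 0, 0, 0], [0, 0, 0, -4, 0, 0, 0], [0, 0, 0, -6, 0, 0, 0], [0, 0, 0, -8, 0, 0, 0], [0, 0, 0, -10, 0, 0, 0], [0, 0, 0, -10, 0, 0, 0]]]'

```text
time_s: 25.42
tool_pos: [0.6179, -0.1957, 0.053]
orientation: [-0.003, 0.706, 0.708, 0.001]
force: [-0.1, -1.6, -1.5]
gripper_width: 0.0492
finger_force: 35.0
```

```bash
python3 - <<'E'
from h import *
s=st(); shot('scene','scene10')
# compare jars upright: diff of lower region versus scene9/7
a=cv2.imread('pics/scene10.png'); h=cv2.cvtColor(a,cv2.COLOR_BGR2HSV)
def stats(n,x0,x1,y0,y1,lo,hi):
    m=cv2.inRange(cv2.cvtColor(cv2.imread(f'pics/{n}.png'),cv2.COLOR_BGR2HSV)[y0:y1,x0:x1],lo,hi); v,u=np.nonzero(m)
    if len(u): print(n,len(u),u.mean()+x0,v.mean()+y0,'slope',np.polyfit(u,v,1)[0].round(2))
for n in('scene7','scene9','scene10'): stats(n,240,280,195,235,(50,60,20),(80,255,255)); stats(n,240,320,195,250,(100,100,40),(125,255,255))
E
```

```text
{'time_s': 25.4167, 'joints': [-0.3746, 0.5736, 1.5478, 0.0056, 1.0256, -0.3809], 'tool_pos': [0.6179, -0.1957, 0.053], 'orientation': [-0.0035, 0.7059, 0.7083, 0.0011], 'force': [-0.0513, -1.6261, -1.4533], 'gripper_width': 0.0492, 'finger_force': 34.9744}
scene7 166 261.39156626506025 216.789156626506 slope 0.54
scene7 62 277.85483870967744 230.5806451612903 slope 0.55
scene9 126 262.984126984127 217.56349206349205 slope 0.34
scene9 57 278.17543859649123 230.2280701754386 slope 0.57
scene10 147 263.3469387755102 217.61904761904762 slope 0.35
scene10 63 279.06349206349205 230.55555555555554 slope 0.56
```

>>> step_arm --series '[[[0, -4, 0, 0, 0, 0, 0], [0, -8, 0, 0, 0, 0, 0], [0, -12, 0, 0, 0, 0, 0], [0, -16, 0, 0, 0, 0, 0], [0, -20, 0, 0, 0, 0, 0], [0, -23, 0, 0, 0, 0, 0], [0, -26, 0, 0, 0, 0, 0], [0, -29, 0, 0, 0, 0, 0], [0, -32, 0, 0, 0, 0, 0], [0, -34, 0, 0, 0, 0, 0], [0, -34, 0, 0, 0, 0, 0]]]'

```text
time_s: 26.38
tool_pos: [0.6181, -0.2301, 0.0527]
orientation: [-0.003, 0.706, 0.708, 0.001]
force: [-0.3, 1.6, -1.4]
gripper_width: 0.0492
finger_force: 35.0
```

>>> step_arm --series '[[[0, 0, 0, 2, 0, 0, 0], [0, 0, 0, 4, 0, 0, 0], [0, 0, 0, 6, 0, 0, 0], [0, 0, 0, 6, 0, 0, 0], [0.3, 0, 0, 6, 0, 0, 0], [1, 0, 0, 6, 0, 0, 0], [1, 0, 0, 6, 0, 0, 0], [1, 0, 0, 6, 0, 0, 0], [1, 0, 0, -10, 0, 0, 0], [1, 0, 0, -40, 0, 0, 0], [1, 0, 0, -70, 0, 0, 0], [1, 0, 0, -110, 0, 0, 0], [1, 0, 0, -150, 0, 0, 0], [1, 0, 0, -150, 0, 0, 0]]]'

```text
time_s: 27.55
tool_pos: [0.6235, -0.2331, 0.2125]
orientation: [0.005, 0.706, 0.708, 0.004]
force: [1.7, -0.4, 0.5]
gripper_width: 0.0854
finger_force: 0.0
```

```bash
cat >> h.py <<'E'
def blobs(n,kind,box):
    i=cv2.imread(f'pics/{n}.png'); h=cv2.cvtColor(i,cv2.COLOR_BGR2HSV); x0,y0,x1,y1=box
    m=cv2.inRange(h,*{'blue':((100,90,40),(125,255,255)),'green':((50,60,20),(80,255,255)),'black':((0,0,0),(180,255,38)),'white':((0,0,165),(180,70,255)),'orange':((3,120,60),(17,255,255))}[kind])[y0:y1,x0:x1]
    k,_,s,c=cv2.connectedComponentsWithStats(m)
    for j in range(1,k):
        if s[j,4]>8: print(n,kind,(c[j]+[x0,y0]).round(1),s[j].tolist())
E
python3 - <<'E'
from h import *
st(); shot('scene','scene11')
for n in('scene7','scene11'):
    for k in('blue','white'): blobs(n,k,(235,190,320,245))
E
```

```text
{'time_s': 27.55, 'joints': [-0.4236, 0.4398, 1.3407, 0.0043, 1.3498, -0.4278], 'tool_pos': [0.6235, -0.2331, 0.2125], 'orientation': [0.0046, 0.7059, 0.7082, 0.004], 'force': [1.715, -0.3635, 0.4953], 'gripper_width': 0.0854, 'finger_force': 0.0}
scene7 blue [265.2 192.7] [25, 2, 12, 2, 13]
scene7 blue [253.5 216. ] [12, 24, 14, 4, 17]
scene7 blue [268.7 225.6] [28, 34, 13, 3, 14]
scene7 blue [284.2 234.1] [43, 43, 14, 3, 17]
scene7 white [252.4 200.3] [9, 6, 17, 10, 124]
scene7 white [269.1 209.5] [26, 15, 17, 10, 133]
scene7 white [238.3 222.2] [0, 29, 10, 7, 19]
scene11 blue [265.2 192.7] [25, 2, 12, 2, 13]
scene11 blue [251.2 216.1] [12, 25, 9, 3, 13]
scene11 blue [264.2 222.5] [23, 31, 14, 3, 15]
scene11 blue [284.4 234.2] [42, 42, 15, 4, 18]
scene11 white [259.6 204.2] [11, 6, 27, 16, 216]
scene11 white [283.5 212.2] [44, 22, 10, 2, 10]
scene11 white [239.2 223.6] [0, 32, 10, 4, 12]
```

>>> step_arm --series '[[[1, -40, 0, 60, 0, 0, 0], [1, -40, 0, 60, 0, 0, 0], [1, -40, 0, 60, 0, 0, 0], [1, -40, 0, 60, 0, 0, 0]]]'

```text
time_s: 27.93
tool_pos: [0.6163, -0.27, 0.1393]
orientation: [-0.006, 0.706, 0.708, 0.0]
force: [-0.1, 0.6, 0.2]
gripper_width: 0.0856
finger_force: 0.0
```

```bash
python3 - <<'E'
from h import *
st();R=np.c_[[0,1,0],[1,0,0],[0,0,-1.]]
mv([.618,-.2735,.037],R); shot('scene','scene12'); shot('top','top12')
for k in('blue','white'): blobs('scene12',k,(235,190,320,245))
for n in('top0','top12'): blobs(n,'white',(310,170,410,210)); blobs(n,'black',(310,170,410,210))
E
```

```text
{'time_s': 27.9333, 'joints': [-0.478, 0.5187, 1.3957, 0.0046, 1.2394, -0.4813], 'tool_pos': [0.6163, -0.27, 0.1393], 'orientation': [-0.0065, 0.7065, 0.7077, 0.0002], 'force': [-0.1294, 0.6188, 0.1641], 'gripper_width': 0.0856, 'finger_force': 0.0}
shift [ -4.5   2.6 102.3] turn [-0.5 -0.5  0.1]
scene12 blue [265.2 192.7] [25, 2, 12, 2, 13]
scene12 blue [251.2 216.1] [12, 25, 9, 3, 13]
scene12 blue [264.2 222.5] [23, 31, 14, 3, 15]
scene12 blue [284.8 234.3] [43, 43, 14, 3, 17]
scene12 white [258.5 203.6] [10, 6, 28, 16, 241]
scene12 white [283.5 212.2] [44, 22, 10, 2, 10]
scene12 white [302.9 221.5] [62, 31, 13, 3, 15]
top0 white [367.5 189.7] [51, 13, 14, 14, 148]
top0 white [387.9 189.1] [71, 13, 14, 13, 145]
top0 black [351.1 186.9] [35, 15, 12, 6, 25]
top0 black [329.3 186.3] [17, 16, 6, 2, 9]
top0 black [347.6 195.8] [34, 22, 9, 7, 12]
top12 white [371.7 188.6] [57, 13, 11, 13, 93]
top12 black [376.5 190.4] [58, 1, 18, 39, 70]
top12 black [394.9 191. ] [77, 3, 22, 35, 348]
top12 black [350.6 191.1] [34, 15, 13, 13, 100]
```

>>> step_arm --series '[[[1, -4, 2, 30, -0.5, -0.5, 0], [1, -4, 2, 60, -0.5, -0.5, 0], [1, -4, 2, 85, -0.5, -0.5, 0], [1, -4, 2, 100, -0.5, -0.5, 0], [1, -4, 2, 100, -0.5, -0.5, 0], [0.3, -4, 2, 100, -0.5, -0.5, 0], [0, -4, 2, 100, -0.5, -0.5, 0], [0, -4, 2, 100, -0.5, -0.5, 0], [0, -4, 2, 100, -0.5, -0.5, 0], [0, -4, 2, 98, -0.5, -0.5, 0], [0, -4, 2, 94, -0.5, -0.5, 0], [0, -4, 2, 91, -0.5, -0.5, 0], [0, -4, 2, 90, -0.5, -0.5, 0], [0, -4, 2, 90, -0.5, -0.5, 0]]]' --grip_force 30

```text
time_s: 29.2
tool_pos: [0.6192, -0.2736, 0.0526]
orientation: [0.002, 0.706, 0.708, 0.001]
force: [-5.3, 0.3, 0.6]
gripper_width: 0.0492
finger_force: 32.3
```

>>> step_arm --series '[[[0, 0, -1, -2, 0, 0, 0], [0, -3, -1.5, -4, 0, 0, 0], [0, -6, -1.5, -4, 0, 0, 0], [0, -9, -1.5, -4, 0, 0, 0], [0, -12, -1.5, -4, 0, 0, 0], [0, -14, -1.5, -4, 0, 0, 0], [0, -14, -1.5, -4, 0, 0, 0], [0, -14, -1.5, -4, 0, 0, 0]]]'

```text
time_s: 29.87
tool_pos: [0.6191, -0.2842, 0.0568]
orientation: [0.001, 0.706, 0.708, 0.003]
force: [-1.0, 10.9, 2.7]
gripper_width: 0.0491
finger_force: 32.6
```

>>> step_arm --series '[[[0, 2, 0, 2, 0, 0, 0], [0, 2, 0, 5, 0, 0, 0], [0, 2, 0, 9, 0, 0, 0], [0, 2, 0, 9, 0, 0, 0], [0.3, 2, 0, 9, 0, 0, 0], [1, 2, 0, 9, 0, 0, 0], [1, 2, 0, 9, 0, 0, 0], [1, 2, 0, 9, 0, 0, 0], [1, 2, 0, -10, 0, 0, 0], [1, 2, 0, -40, 0, 0, 0], [1, 2, 0, -75, 0, 0, 0], [1, 42, 0, -75, 0, 0, 0], [1, 60, 0, -75, 0, 0, 0], [1, 60, 0, -75, 0, 0, 0], [1, 60, 0, -75, 0, 0, 0]]]'

```text
time_s: 31.12
tool_pos: [0.6177, -0.2265, 0.1309]
orientation: [0.003, 0.705, 0.709, 0.001]
force: [0.6, -0.6, -0.4]
gripper_width: 0.0854
finger_force: 0.0
```

```bash
python3 - <<'E'
from h import *
st();R=np.c_[[0,1,0],[1,0,0],[0,0,-1.]]
mv([.618,-.224,.037],R); shot('scene','scene13'); shot('top','top13')
for k in('blue','white'): blobs('scene13',k,(235,190,320,245))
blobs('top13','white',(310,170,410,210))
E
```

```text
{'time_s': 31.1167, 'joints': [-0.4154, 0.4994, 1.4565, -0.0006, 1.1805, -0.4208], 'tool_pos': [0.6177, -0.2265, 0.1309], 'orientation': [0.0025, 0.7051, 0.7091, 0.0007], 'force': [0.5619, -0.6484, -0.4341], 'gripper_width': 0.0854, 'finger_force': 0.0}
shift [ 2.8 -0.1 93.8] turn [0.3 0.2 0.3]
scene13 blue [265.2 192.7] [25, 2, 12, 2, 13]
scene13 blue [249.4 215.1] [9, 24, 12, 3, 16]
scene13 blue [263.8 222.4] [22, 31, 15, 3, 16]
scene13 blue [284.5 234.4] [43, 43, 14, 3, 16]
scene13 white [263.8 206.8] [21, 12, 17, 10, 124]
scene13 white [283.5 212.2] [44, 22, 10, 2, 10]
top13 white [370.1 192.9] [58, 20, 5, 6, 19]
```

>>> step_arm --series '[[[1, 1, 0, 30, 0.3, 0.2, 0], [1, 1, 0, 60, 0.3, 0.2, 0], [1, 1, 0, 80, 0.3, 0.2, 0], [1, 1, 0, 90, 0.3, 0.2, 0], [1, 1, 0, 90, 0.3, 0.2, 0], [0.3, 1, 0, 90, 0.3, 0.2, 0], [0, 1, 0, 90, 0.3, 0.2, 0], [0, 1, 0, 90, 0.3, 0.2, 0], [0, 1, 0, 90, 0.3, 0.2, 0], [0, 1, 0, 87, 0.3, 0.2, 0], [0, 1, 0, 82, 0.3, 0.2, 0], [0, 1, 0, 78, 0.3, 0.2, 0], [0, 1, 0, 76, 0.3, 0.2, 0], [0, 1, 0, 76, 0.3, 0.2, 0]]]' --grip_force 30

```text
time_s: 32.38
tool_pos: [0.6189, -0.2268, 0.0561]
orientation: [0.0, 0.706, 0.708, 0.001]
force: [-0.2, 0.2, -1.5]
gripper_width: 0.0494
finger_force: 31.4
```

>>> step_arm --series '[[[0, -3, 0, 0, 0, 0, 0], [0, -6, 0, 0, 0, 0, 0], [0, -9, 0, 0, 0, 0, 0], [0, -10, 0, 0, 0, 0, 0], [0, -10, 0, 0, 0, 0, 0], [0, -10, 0, 0, 0, 0, 0]]]'

```text
time_s: 32.88
tool_pos: [0.6184, -0.2369, 0.055]
orientation: [-0.0, 0.706, 0.708, 0.0]
force: [-0.3, -0.1, -1.5]
gripper_width: 0.0493
finger_force: 31.4
```

>>> step_arm --series '[[[0, 0, 0, 4, 0, 0, 0], [0, 0, 0, 9, 0, 0, 0], [0, 0, 0, 9, 0, 0, 0], [0.3, 0, 0, 9, 0, 0, 0], [1, 0, 0, 9, 0, 0, 0], [1, 0, 0, 9, 0, 0, 0], [1, 0, 0, 9, 0, 0, 0], [1, 0, 0, -10, 0, 0, 0], [1, 0, 0, -40, 0, 0, 0], [1, 0, 0, -75, 0, 0, 0], [1, 40, 0, -75, 0, 0, 0], [1, 80, 0, -75, 0, 0, 0], [1, 99, 0, -75, 0, 0, 0], [1, 99, 0, -75, 0, 0, 0], [1, 99, 0, -75, 0, 0, 0]]]'

```text
time_s: 34.13
tool_pos: [0.6184, -0.1368, 0.1309]
orientation: [0.0, 0.705, 0.709, 0.0]
force: [0.4, -0.6, -0.6]
gripper_width: 0.0848
finger_force: 0.0
```

```bash
python3 - <<'E'
from h import *
st();R=np.c_[[0,1,0],[1,0,0],[0,0,-1.]]
mv([.619,-.138,.04],R); shot('scene','scene14')
for k in('blue','white'): blobs('scene14',k,(235,190,320,245))
E
```

```text
{'time_s': 34.1333, 'joints': [-0.2848, 0.4706, 1.5105, 0.0008, 1.1597, -0.291], 'tool_pos': [0.6184, -0.1368, 0.1309], 'orientation': [0.0002, 0.705, 0.7092, 0.0005], 'force': [0.3954, -0.5727, -0.5608], 'gripper_width': 0.0848, 'finger_force': 0.0}
shift [-1.3  0.5 90.9] turn [ 0.1 -0.   0.3]
scene14 blue [248.7 215.1] [9, 24, 10, 3, 14]
scene14 blue [262.6 221.4] [21, 30, 14, 3, 16]
scene14 blue [284.4 234.2] [42, 42, 15, 4, 18]
scene14 white [292.8 215.7] [55, 22, 5, 9, 10]
scene14 white [301.5 222.1] [58, 31, 19, 5, 25]
scene14 white [244.5 233.9] [5, 43, 10, 2, 10]
```

>>> step_arm --series '[[[1, -1, 0, 30, 0, 0, 0], [1, -1, 0, 60, 0, 0, 0], [1, -1, 0, 80, 0, 0, 0], [1, -1, 0, 90, 0, 0, 0], [1, -1, 0, 90, 0, 0, 0], [0.3, -1, 0, 90, 0, 0, 0], [0, -1, 0, 90, 0, 0, 0], [0, -1, 0, 90, 0, 0, 0], [0, -1, 0, 90, 0, 0, 0], [0, -1, 0, 87, 0, 0, 0], [0, -1, 0, 82, 0, 0, 0], [0, -1, 0, 78, 0, 0, 0], [0, -1, 0, 76, 0, 0, 0], [0, -1, 0, 76, 0, 0, 0]]]' --grip_force 30

```text
time_s: 35.35
tool_pos: [0.6188, -0.1388, 0.0552]
orientation: [0.0, 0.706, 0.708, 0.001]
force: [0.1, -0.1, -1.1]
gripper_width: 0.0494
finger_force: 31.4
```

>>> step_arm --series '[[[0, 3, 0, 0, 0, 0, 0], [0, 6, 0, 0, 0, 0, 0], [0, 9, 0, 0, 0, 0, 0], [0, 12, 0, 0, 0, 0, 0], [0, 15, 0, 0, 0, 0, 0], [0, 15, 0, 0, 0, 0, 0], [0, 15, 0, 0, 0, 0, 0]]]'

```text
time_s: 35.93
tool_pos: [0.6181, -0.1234, 0.0542]
orientation: [-0.0, 0.706, 0.708, 0.0]
force: [0.0, 0.0, -1.0]
gripper_width: 0.0496
finger_force: 31.4
```

>>> step_arm --series '[[[0, 0, 0, 4, 0, 0, 0], [0, 0, 0, 9, 0, 0, 0], [0, 0, 0, 9, 0, 0, 0], [0.3, 0, 0, 9, 0, 0, 0], [1, 0, 0, 9, 0, 0, 0], [1, 0, 0, 9, 0, 0, 0], [1, 0, 0, 9, 0, 0, 0], [1, 0, 0, -10, 0, 0, 0], [1, 0, 0, -40, 0, 0, 0], [1, 0, 0, -80, 0, 0, 0], [1, 0, 0, -120, 0, 0, 0], [1, 30, -30, -150, 0, 0, 0], [1, 60, -60, -180, 0, 0, 0], [1, 90, -90, -200, 0, 0, 0], [1, 120, -120, -200, 0, 0, 0], [1, 120, -120, -200, 0, 0, 0], [1, 120, -120, -200, 0, 0, 0]]]'

```text
time_s: 37.35
tool_pos: [0.4938, -0.0013, 0.2564]
orientation: [-0.001, 0.705, 0.709, 0.001]
force: [0.6, -0.3, 0.6]
gripper_width: 0.0857
finger_force: 0.0
```

```bash
python3 - <<'E'
from h import *
st(); shot('scene','scene15'); shot('top','top15')
for n in('scene7','scene15'):
    for k in('blue','white','orange','black'): blobs(n,k,(235,165,320,250))
for n in('top0','top15'): blobs(n,'white',(310,170,430,240)); blobs(n,'orange',(390,200,430,240))
E
```

```text
{'time_s': 37.35, 'joints': [-0.0903, 0.1729, 1.6284, 0.0029, 1.34, -0.097], 'tool_pos': [0.4938, -0.0013, 0.2564], 'orientation': [-0.0008, 0.705, 0.7092, 0.0012], 'force': [0.6289, -0.3417, 0.6044], 'gripper_width': 0.0857, 'finger_force': 0.0}
scene7 blue [244.3 173.3] [4, 0, 13, 20, 173]
scene7 blue [265.2 192.7] [25, 27, 12, 2, 13]
scene7 blue [253.5 216. ] [12, 49, 14, 4, 17]
scene7 blue [268.7 225.6] [28, 59, 13, 3, 14]
scene7 blue [284.2 234.1] [43, 68, 14, 3, 17]
scene7 blue [301.7 244.1] [60, 77, 15, 4, 18]
scene7 white [314.  177.7] [74, 11, 11, 3, 11]
scene7 white [276.9 180.2] [39, 14, 7, 3, 9]
scene7 white [253.4 190.9] [14, 23, 9, 6, 10]
scene7 white [252.4 200.3] [9, 31, 17, 10, 124]
scene7 white [269.1 209.5] [26, 40, 17, 10, 133]
scene7 white [238.3 222.2] [0, 54, 10, 7, 19]
scene7 orange [265.3 182.3] [23, 10, 15, 16, 204]
scene7 orange [238.2 188.4] [1, 17, 6, 15, 37]
scene7 orange [266.3 197. ] [24, 29, 15, 6, 52]
scene7 orange [276.8 233.4] [2, 40, 83, 45, 737]
scene7 orange [284.7 228. ] [41, 58, 17, 9, 75]
scene7 black [284.3 219.5] [41, 48, 17, 14, 193]
scene
[... 294 characters left out ...]
1.7 244.1] [60, 77, 15, 4, 18]
scene15 white [256.1 202.5] [7, 30, 29, 16, 250]
scene15 orange [265.3 182.3] [23, 10, 15, 16, 207]
scene15 orange [239.  189.9] [3, 22, 3, 7, 12]
scene15 orange [265.9 197. ] [24, 29, 15, 6, 53]
scene15 orange [278.1 232.7] [2, 41, 83, 44, 860]
scene15 black [295.3 225.7] [45, 50, 31, 22, 396]
top0 white [367.5 189.7] [51, 13, 14, 14, 148]
top0 white [387.9 189.1] [71, 13, 14, 13, 145]
top0 orange [427.9 201.4] [36, 0, 4, 5, 14]
top0 orange [407.  223.4] [8, 17, 18, 14, 190]
top15 white [376.1 189.2] [60, 13, 13, 14, 144]
top15 white [390.7 188.5] [75, 12, 13, 14, 146]
top15 orange [427.9 201.4] [36, 0, 4, 5, 14]
top15 orange [407.  223.4] [8, 17, 18, 14, 193]
```

```bash
python3 - <<'E'
from h import *
R=np.c_[[0,1,0],[1,0,0],[0,0,-1.]]
mv([.4965,-.341,.13],R);mv([.4965,-.341,.036],R)
E
```

```text
shift [-337.3   -2.9  125.3] turn [ 0.2 -0.   0.3]
shift [-337.3   -3.2  219.3] turn [ 0.2 -0.   0.3]
```

>>> step_arm --series '[[[1, -40, 0, 0, 0, 0, 0], [1, -80, 0, 0, 0, 0, 0], [1, -120, 0, 0, 0, 0, 0], [1, -160, 0, 0, 0, 0, 0], [1, -200, 0, 0, 0, 0, 0], [1, -240, 0, 0, 0, 0, 0], [1, -280, -3, 0, 0, 0, 0], [1, -320, -3, 20, 0, 0, 0], [1, -337, -3, 50, 0.2, 0, 0.3], [1, -337, -3, 90, 0.2, 0, 0.3], [1, -337, -3, 125, 0.2, 0, 0.3], [1, -337, -3, 125, 0.2, 0, 0.3], [1, -337, -3, 125, 0.2, 0, 0.3]]]'

```text
time_s: 38.53
tool_pos: [0.4944, -0.3414, 0.1265]
orientation: [-0.005, 0.708, 0.706, -0.001]
force: [-0.2, 0.1, 0.7]
gripper_width: 0.0852
finger_force: 0.0
```

```bash
python3 - <<'E'
from h import *
R=np.c_[[0,1,0],[1,0,0],[0,0,-1.]]
st(); mv([.4965,-.341,.036],R); shot('scene','scene16'); blobs('scene16','blue',(235,165,320,250)); blobs('scene16','orange',(250,165,290,205))
E
```

```text
{'time_s': 38.5333, 'joints': [-0.6737, 0.4398, 1.581, -0.0015, 1.1302, -0.6699], 'tool_pos': [0.4944, -0.3414, 0.1265], 'orientation': [-0.0046, 0.7082, 0.706, -0.0012], 'force': [-0.1944, 0.1015, 0.6505], 'gripper_width': 0.0852, 'finger_force': 0.0}
shift [-0.1  2.8 90.5] turn [-0.5 -0.3 -0.2]
scene16 blue [244.3 173.4] [4, 0, 13, 20, 168]
scene16 blue [265.2 192.7] [25, 27, 12, 2, 13]
scene16 blue [248.7 215.1] [9, 49, 10, 3, 14]
scene16 blue [262.6 221.4] [21, 55, 14, 3, 16]
scene16 blue [286.8 236.7] [47, 70, 11, 3, 12]
scene16 blue [301.8 244.1] [60, 77, 15, 4, 17]
scene16 orange [265.1 182.3] [8, 10, 15, 16, 214]
scene16 orange [266.1 197. ] [9, 29, 15, 6, 54]
```

Copper jar is still in place; descend, grip and lift.

>>> step_arm --series '[[[1, 0, 2, 30, -0.5, -0.3, 0], [1, 0, 2, 60, -0.5, -0.3, 0], [1, 0, 2, 80, -0.5, -0.3, 0], [1, 0, 2, 90, -0.5, -0.3, 0], [1, 0, 2, 90, -0.5, -0.3, 0], [0.3, 0, 2, 90, -0.5, -0.3, 0], [0, 0, 2, 90, -0.5, -0.3, 0], [0, 0, 2, 90, -0.5, -0.3, 0], [0, 0, 2, 90, -0.5, -0.3, 0], [-0.2, 0, 2, 90, -0.5, -0.3, 0]]]' --grip_force 30

```text
time_s: 39.42
tool_pos: [0.4985, -0.3421, 0.0413]
orientation: [0.005, 0.708, 0.707, 0.0]
force: [-1.0, 0.1, 5.6]
gripper_width: 0.0495
finger_force: 30.6
```

>>> step_arm --series '[[[-0.2, 0, 0, -10, 0, 0, 0], [-0.2, 0, 0, -40, 0, 0, 0], [-0.2, 0, 0, -80, 0, 0, 0], [-0.2, 0, 0, -120, 0, 0, 0], [-0.2, 0, 0, -130, 0, 0, 0], [-0.2, 40, 0, -130, 0, 0, 0], [-0.2, 80, 40, -130, 0, 0, 0], [-0.2, 120, 75, -130, 0, 0, 0], [-0.2, 160, 110, -130, 0, 0, 0], [-0.2, 162, 122, -130, 0, 0, 0], [-0.2, 162, 122, -130, 0, 0, 0], [-0.2, 162, 122, -130, 0, 0, 0]]]'

```text
time_s: 40.42
tool_pos: [0.6215, -0.1763, 0.1694]
orientation: [0.004, 0.706, 0.708, 0.001]
force: [-0.1, -0.7, -2.5]
gripper_width: 0.0492
finger_force: 32.2
```

```bash
python3 - <<'E'
from h import *
R=np.c_[[0,1,0],[1,0,0],[0,0,-1.]]
st(); mv([.6183,-.178,.095],R); shot('scene','scene17'); shot('top','top17'); blobs('scene17','blue',(235,125,320,250)); blobs('scene17','orange',(250,125,320,205))
blobs('top17','white',(310,170,430,240))
E
```

```text
{'time_s': 40.4167, 'joints': [-0.3411, 0.4483, 1.4411, -0.0014, 1.244, -0.343], 'tool_pos': [0.6215, -0.1763, 0.1694], 'orientation': [0.004, 0.7063, 0.7079, 0.0012], 'force': [-0.0793, -0.7155, -2.4789], 'gripper_width': 0.0492, 'finger_force': 32.2341}
shift [-1.3 -3.7 74.4] turn [0.4 0.2 0.1]
scene17 blue [244.2 173.4] [4, 40, 13, 20, 173]
scene17 blue [274.2 197. ] [32, 69, 16, 5, 24]
scene17 blue [248.7 215.1] [9, 89, 10, 3, 14]
scene17 blue [262.6 221.4] [21, 95, 14, 3, 16]
scene17 blue [286.8 236.7] [47, 110, 11, 3, 12]
scene17 blue [301.7 244.1] [60, 117, 15, 4, 18]
scene17 orange [253.8 134.3] [0, 0, 9, 20, 162]
scene17 orange [288.8 126.7] [37, 0, 5, 5, 21]
scene17 orange [276.1 184.4] [20, 50, 13, 20, 209]
scene17 orange [274.4 201.9] [16, 74, 18, 6, 70]
```

>>> step_arm --series '[[[-0.2, -1, -3, 20, 0.4, 0.2, 0], [-0.2, -1, -3, 35, 0.4, 0.2, 0], [-0.2, -1, -3, 35, 0.4, 0.2, 0], [-0.2, -1, -3, 35, 0.4, 0.2, 0]]]'

```text
time_s: 40.85
tool_pos: [0.6142, -0.181, 0.1334]
orientation: [-0.002, 0.708, 0.706, -0.002]
force: [0.6, 0.6, -1.7]
gripper_width: 0.0492
finger_force: 32.3
```

```bash
python3 - <<'E'
from h import *
s=st(); shot('scene','scene18'); shot('top','top18')
crop('scene18','m18',235,155,325,260,5.5)
i=cv2.imread('pics/m18.png')
def C(x,y,z,c):
    P=np.array([(proj2('scene18',[x+.025*np.cos(t),y+.025*np.sin(t),z])+.5-[235,155])*5.5 for t in np.linspace(0,6.3,60)]).astype(np.int32); cv2.polylines(i,[P],False,c,1)
for y in(-.0724,-.122,-.2325,-.283): C(.6183,y,.08,(0,0,255))
C(.6183,s['tool_pos'][1],s['tool_pos'][2]-.036,(255,0,255)); C(.6183,s['tool_pos'][1],.08,(0,255,255))
b=cv2.imread('pics/top18.png')[165:215,310:410]; 
cv2.imwrite('pics/m18.png',np.hstack([i,cv2.resize(b,None,fx=3,fy=577/50)]) if 0 else i)
blobs('top18','white',(310,170,430,240))
E
```

```text
{'time_s': 40.85, 'joints': [-0.3517, 0.4794, 1.4868, -0.0016, 1.1798, -0.3471], 'tool_pos': [0.6142, -0.181, 0.1334], 'orientation': [-0.0017, 0.7085, 0.7057, -0.0016], 'force': [0.5891, 0.5997, -1.654], 'gripper_width': 0.0492, 'finger_force': 32.2758}
```

View pics/m18.png

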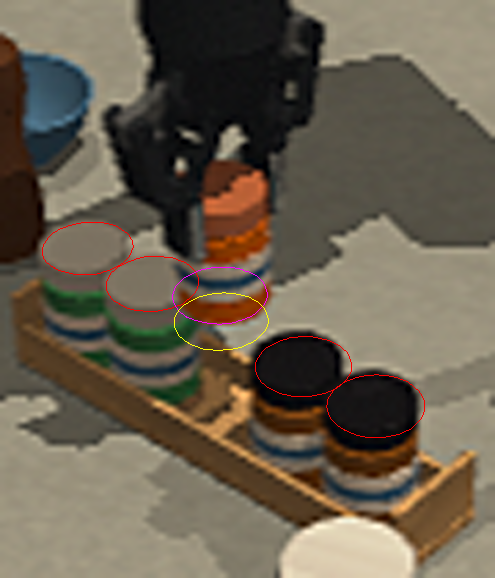

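>>> step_arm --series '[[[-0.2, 4, 4, 0, 0.2, -0.2, 0], [-0.2, 4, 4, 0, 0.2, -0.2, 0], [-0.2, 4, 4, 0, 0.2, -0.2, 0], [-0.2, 4, 4, 0, 0.2, -0.2, 0]]]'

```text
time_s: 41.28
tool_pos: [0.6208, -0.1758, 0.1346]
orientation: [0.0, 0.708, 0.707, -0.003]
force: [-0.1, -0.6, -0.9]
gripper_width: 0.0492
finger_force: 32.3
```

>>> step_arm --series '[[[-0.2, -1, -2, 15, 0, 0, 0.2], [-0.2, -1, -2, 30, 0, 0, 0.2], [-0.2, -1, -2, 45, 0, 0, 0.2], [-0.2, -1, -2, 55, 0, 0, 0.2], [-0.2, -1, -2, 55, 0, 0, 0.2], [-0.2, -1, -2, 55, 0, 0, 0.2]]]'

```text
time_s: 41.78
tool_pos: [0.6177, -0.1771, 0.0786]
orientation: [-0.001, 0.709, 0.705, -0.004]
force: [0.0, 0.3, -1.3]
gripper_width: 0.0492
finger_force: 32.3
```

>>> step_arm --series '[[[-0.2, 0, 0, 6, 0, 0, 0], [-0.2, 0, 0, 12, 0, 0, 0], [-0.2, 0, 0, 18, 0, 0, 0], [-0.2, 0, 0, 24, 0, 0, 0], [-0.2, 0, 0, 28, 0, 0, 0], [-0.2, 0, 0, 28, 0, 0, 0], [-0.2, 0, 0, 28, 0, 0, 0]]]'

```text
time_s: 42.37
tool_pos: [0.6178, -0.1772, 0.0507]
orientation: [-0.001, 0.709, 0.705, -0.003]
force: [0.0, 0.5, -2.4]
gripper_width: 0.0491
finger_force: 32.3
```

>>> step_arm --series '[[[-0.2, 0, 0, 1, 0, 0, 0], [-0.2, 0, 0, 3, 0, 0, 0], [-0.2, 0, 0, 3, 0, 0, 0], [0.3, 0, 0, 3, 0, 0, 0], [1, 0, 0, 3, 0, 0, 0], [1, 0, 0, 3, 0, 0, 0], [1, 0, 0, 3, 0, 0, 0], [1, 0, 0, -10, 0, 0, 0], [1, 0, 0, -40, 0, 0, 0], [1, 0, 0, -80, 0, 0, 0], [1, 0, 0, -120, 0, 0, 0], [1, 0, -40, -150, 0, 0, 0], [1, 30, -80, -180, 0, 0, 0], [1, 60, -120, -200, 0, 0, 0], [1, 90, -140, -200, 0, 0, 0], [1, 120, -140, -200, 0, 0, 0], [1, 150, -140, -200, 0, 0, 0], [1, 170, -140, -200, 0, 0, 0]]]'

```text
time_s: 43.87
tool_pos: [0.4777, -0.0025, 0.2521]
orientation: [-0.001, 0.709, 0.705, -0.002]
force: [-0.0, 0.5, -0.1]
gripper_width: 0.0858
finger_force: 0.0
```

```bash
python3 - <<'E'
from h import *
s=st(); shot('scene','scene19'); shot('top','top19')
for k in('blue','white','black','orange'): blobs('scene19',k,(235,185,320,250))
blobs('top19','white',(310,170,430,240))
# upright check: blue stripe centre expected at same height for all jars
for y in(-.0724,-.122,-.1772,-.2325,-.283): print(proj('scene19',[.6183+.014,y+.02,.03]))
for n in('scene7','scene19'): blobs(n,'green',(390,200,470,320))
E
```

```text
{'time_s': 43.8667, 'joints': [-0.0917, 0.1554, 1.6622, -0.0025, 1.328, -0.0862], 'tool_pos': [0.4777, -0.0025, 0.2521], 'orientation': [-0.0007, 0.7089, 0.7054, -0.0022], 'force': [-0.0076, 0.5407, -0.1346], 'gripper_width': 0.0858, 'finger_force': 0.0}
scene19 blue [248.7 215.1] [9, 29, 10, 3, 14]
scene19 blue [261.6 221.6] [21, 35, 12, 3, 14]
scene19 blue [274.2 229.5] [34, 43, 11, 3, 13]
scene19 blue [286.8 236.6] [47, 50, 11, 3, 12]
scene19 blue [301.7 244.1] [60, 57, 15, 4, 18]
scene19 white [256.1 202.5] [7, 10, 29, 16, 252]
scene19 black [295.5 225.7] [46, 30, 30, 22, 392]
scene19 orange [238.7 189.4] [2, 1, 4, 8, 13]
scene19 orange [265.5 231.4] [2, 21, 61, 44, 481]
scene19 orange [289.8 228.3] [32, 23, 53, 42, 489]
top19 white [376.1 189.2] [60, 13, 13, 14, 144]
top19 white [390.7 188.5] [75, 12, 13, 14, 146]
[305.  247.2]
[291.9 239.7]
[277.9 231.7]
[264.6 224. ]
[252.8 217.3]
scene7 green [434.2 241.5] [41, 38, 6, 8, 18]
scene7 green [423.2 282.3] [14, 41, 46, 74, 1202]
scene19 green [434.2 241.5] [41, 38, 6, 8, 18]
scene19 green [423.2 282.3] [14, 41, 46, 74, 1204]
```

```bash
python3 -c "
from h import *
print(ticket.hand_in())"
```

```text
the job is handed in; nothing more can be done
None
```

The job is handed in at about 44 s, though no verdict came back: the scraper and whisk (no brush present) stand head up in their pots, and the copper jar is between the black- and white-lidded jars. My last images showed all five jars upright and in order. While making room, `white_a` tilted in the grip for a moment and `black_b` probably did too; neither fell.

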